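Hook a backed saw blade onto the tensioning stand and wind it to a firm set

ROBOT

A 6-joint arm with a two-finger parallel gripper is mounted at the origin on the work surface. World frame = base frame: x ahead of the robot, y to its left, z up, the work surface at z = 0. Lengths are in m, angles in rad, forces in N, time in s.
With the tool pointing down it reaches from about 0.375 to 0.9 m from the base axis. Payload 3.1 kg.
Tool frame: the origin (TCP) lies midway between the tips of the shut fingers; the grasp point (between the pads) lies 19 mm behind it; z points along the fingers, y is the direction in which the jaws open and shut (so a half turn about z gives the same grasp; the last joint's range is limited). The gripper opens to 85 mm and grips with 20 to 120 N. Pads are 22 mm wide; open, the fingers measure 114 mm over their backs; the gripper's body (76 mm by 85 mm) begins 54 mm behind the grasp point. The pads swing forward as they close: fully open they stand 13 mm farther back than shut.
Start: joints at [-1.323, 0.527, 1.433, -0, 1.181, -0.178], TCP at [0.258, -0.569, 0.193] pointing down, gripper open.
Joint ranges: [-3.08, 3.08], [-0.75, 2.2], [0.22, 2.44], [-1.43, 4.57], [0, 2.65], [-2.85, 2.85]. Speed limits (rad/s): [2.79, 2.79, 3.14, 3.14, 3.14, 3.14].

INTERFACE

Orientations are given as a unit quaternion [w, x, y, z].
In Python, from bench import manip gives the robot as it stands.
- The arm moves only by the tool step_arm, never from a script. Its argument "rows" is text: rows parted by semicolons, each of 7 numbers parted by spaces: the shift along the tool's x, y, z in units of 0.5 m (1.0 is 0.5 m), then the turn, a rotation vector about the tool's x, y, z in units of 2 rad (1.0 is 2 rad), then the gripper's target within -1 to 1 (shut at 1, half-way at 0, fully open at -1). In form: x y z wx wy wz hand; .... A call has 1 to 20 rows; each row is the pose to reach, as a shift and turn from the pose commanded when the call began, along the tool's axes at that moment; what a row does not reach only later rows make up. A row lasts 1/8 s, in which the tool goes at most 62.5 mm and 10.7 degrees, less where a joint would pass 70% of its speed; a pose out of reach is approached as far as the arm can. A call with a number of a shift or a turn outside -1 to 1 is refused whole. A call with a gripper value outside its range is refused whole. The fingers move at their own pace and stop on an object; the grip force is fixed at half the most. Time passes only in rows, so rows that repeat a pose let the fingers close. It gives the time, the measured TCP pose, the force and the opening at its end, in the units of the state.
- manip.get_obs(): the state, without advancing time (a new reading comes with each control period).
- manip.get_image(name): name is "scene" or "top" or "wrist"; returns a dict with "frame" (480x640x3 uint8, red, green, blue), "z_map" (480x640 float32, m along the optical axis (not along the pixel's ray), 0 where there is no reading), "camera_matrix" (3x3 intrinsics, pixels), "R" (3x3) and "t" (3): a world point X has camera coordinates R X + t. Camera axes: x right, y down, z forward; pixel columns grow to the right and rows downward; lengths in m; the calibration is good to about 2 mm. The wrist camera is an equidistant fisheye: a pixel r from the principal point sees the ray r / f radians off the axis. A picture is of the moment at which its call begins.
- manip.sign_off(): hands the job in, once; it reports no verdict.
The state is a dict: "clock": time; "qpos": joint angles; "qvel": joint speeds; "tau": joint torques, N m; "tcp_pos": TCP position; "ee_rot": TCP orientation; "ft_force": force on the tool from outside, world axes, zero at the start; "wrist_torque": the same for the moment, N m; "opening": finger opening in m.
Only numpy, scipy, OpenCV 4.12 (cv2) and the standard library are available. Lean on these libraries where they do the work, as an engineer would, in place of code of your own. Each camera call takes 0.05 s, during which the arm holds its last target.

TASK

Hook the loose saw blade over the two posts of the tensioning stand so that it lies flat on both shelves, and let go of it. Then wind the tension wheel clockwise by its knob: it drags evenly while the blade is slack and stiffens steeply once the blade is taut; stop when the push needed at the knob is about 6 N above the slack drag, never 10 N above it, and let go. Leave the glue bottle and the sanding block where they are.

Things in the scene. Friction and masses are not known exactly. Their poses are not given: they have to be found in the camera images.
- blade_mid (a point): Centre of the loose steel saw blade, half-way up its 22 mm height. 0.45 kg, 216 mm long (its y), plate 26 mm wide (x), 6 mm thick; on top a dark spine 12 mm wide, 104 mm long, 16 mm tall: grip there. Each end has a closed eye, 8 mm thick, opening 14 (x) by 24 mm (y); the eyes' outer inside faces lie 100 mm each way from the centre. Ends alike. It starts flat on the table.
- stand_mid (a point): On the grey tensioning stand (fixed to the table): the line on which the blade must lie, at the height of the shelves (42 mm over the table). Its y runs along the blade line towards the wheel, z up. Between the two posts the stand is only a flat 14 mm high bed, 85 mm wide.
- anchor_slot (a point): Middle of the slot in the bolted block, 10 mm above its shelf. The fixed post stands clamped in this slot, 10 mm square and 20 mm tall with a 6 mm square tip 4 mm tall on top, anywhere within 2 mm of this point along the stand's y (not measured), exact across it. The block's own place along the stand also differs from time to time.
- carriage_post (a point): Centre of the sliding carriage's post: 10 mm square, 20 mm tall, with a 6 mm square tip 4 mm tall on top; its shelf 10 mm below this point. The blade is hooked with one eye over each post and rests on both shelves; midway between the posts it has 2 mm or more to spare each way.
- carriage: Sliding carriage on the wheel side: dark steel block 50 by 36 mm, its top the 42 mm high shelf; origin at table height under its post. Each radian of wheel turned clockwise draws it 4 mm along the stand's y, away from the fixed post. The blade starts with 6 to 17 mm of slack, so it comes taut after about 1.5 to 4.3 rad, differing each time.
- anchor: The bolted block with the fixed post: dark steel, 50 by 36 mm, its top the 42 mm high shelf; origin at table height under the middle of its slot.
- wheel_axis (a point): On the vertical axis of the aluminium tension wheel (132 mm across, rim top 28 mm below this point), at the knob's mid-height, at the stand's +y end. Clockwise from above tightens; self-locking, stays where left. Slack it drags evenly, some 10 N at the knob turned slowly; taut, the push climbs 6 N in 0.2 to 0.4 rad: stop there (3.6 to 8.4 N above the drag passes). 10 N above is over-tensioned.
- knob_mid (a point): Middle of the wheel's upright black spinner knob, 23 mm in diameter and 50 mm tall (25 mm above and below this point), 50 mm from the wheel's axis, turning freely about its own axis, so that a gripper may hold it and follow the circle without turning.
- glue: Bystander, leave alone: white glue bottle, 56 mm across, 150 mm tall; origin under its middle.
- sanding_block: Bystander, leave alone: cork sanding block, 70 by 110 by 35 mm; origin under its middle.
There are look-alikes about, which are no part of the job. Of the things that look like the part that bears blade_mid, the larger one is meant.

How it is judged:
By the outcome, as a careful person would: the job done as asked, in the order asked, and still so for the second after the job is handed in, with the robot touching nothing.
It also fails if it takes over 72 s, if anything falls off the work surface, if the arm or the gripper's body presses on something with over 40 N, if the wrist force passes 120 N, or if a joint passes its speed limit or range.

## Working session

There is one attempt and no reset: what is moved stays moved. The work goes in short steps, Python scripts to look and compute and a tool call to move; the robot and the scene stay as the last step left them, time stands still between calls to the robot, and variables do not carry over. Pictures are saved under pics/ and viewed, and the job is handed in when it is done.

Besides the shell and the picture viewer there is one more tool, called after "Request:" as name(argument=value, ...) on one line, values as JSON. step_arm: Moves the arm, as the interface text tells. Its arguments: {"type":"object","properties":{"rows":{"type":"string"}},"required":["rows"]}

```bash
mkdir -p pics; ls
cat > h.py <<'E'
from bench import manip
import numpy as np, cv2
def grab(n,f):
    d=manip.get_image(n); cv2.imwrite('pics/'+f+'.png',d['frame'][:,:,::-1]); np.savez('pics/'+f+'.npz',**d); return d
def ld(f): return np.load('pics/'+f+'.npz')
def pts(d):
    K=d['camera_matrix'];z=d['z_map'];v,u=np.mgrid[0:480,0:640]
    c=np.stack([(u-K[0,2])/K[0,0]*z,(v-K[1,2])/K[1,1]*z,z],-1)
    return (c-d['t'])@d['R']
def proj(d,X):
    c=d['R']@np.array(X)+d['t'];p=d['camera_matrix']@c;return p[:2]/p[2]
E
python3 - <<'E'
from h import *
grab('top','top0');grab('scene','scene0')
o=manip.get_obs();print(o)
E
```

```text
pics
{'clock': 0.1, 'qpos': array([-1.32350600e+00,  5.28382383e-01,  1.43378259e+00, -2.86528459e-06,
        1.18138217e+00, -1.78465975e-01]), 'qvel': array([ 0.00040537, -0.00154796, -0.00549643,  0.00029542, -0.00084167,
        0.00144138]), 'tau': array([-5.90232912e-05, -4.43303347e+01, -1.78585929e+01, -2.38604598e-04,
        3.89093664e-03,  7.40822976e-07]), 'tcp_pos': array([ 0.25799834, -0.56847813,  0.19222322]), 'ee_rot': array([-9.76622527e-04,  9.77426304e-01,  2.11274384e-01, -3.49466128e-05]), 'ft_force': array([-0.34518455,  0.74581897,  0.0371361 ]), 'wrist_torque': array([ 0.00720407, -0.00378139, -0.03024827]), 'opening': 0.08540291368075398}
```

View pics/top0.png

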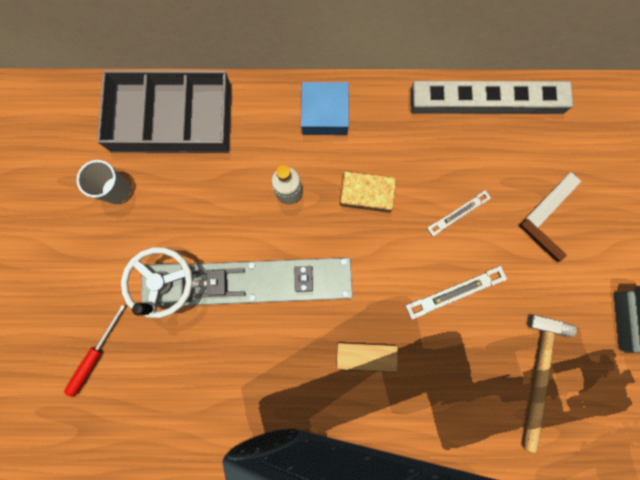

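View pics/scene0.png

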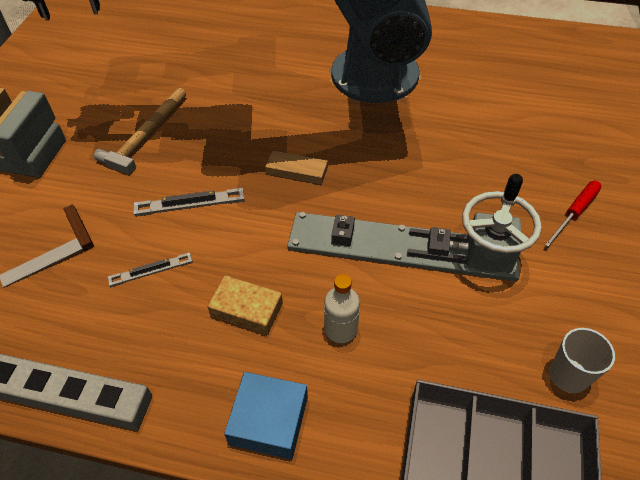

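Blade candidates in the top view are the larger one at (457,292) and a smaller look-alike at (459,213). The square at (550,217) and the hammer are clearly other things. I choose the larger one at (457,292). The stand runs from (350,278) to the wheel at (157,282), with its knob at (143,309).

Run:
```python
from h import *
d=ld('top0');im=d['frame'][:,:,::-1]
a=cv2.resize(im[255:330,395:520],None,fx=6,fy=6,interpolation=cv2.INTER_CUBIC)
b=cv2.resize(im[240:325,110:360],None,fx=3.2,fy=3.2,interpolation=cv2.INTER_CUBIC)
cv2.imwrite('pics/cropA.png',a);cv2.imwrite('pics/cropB.png',b)
P=pts(d)
for n,(u,v) in dict(bl=(415,309),br=(499,275),bm=(457,292),wh=(155,280),knob=(143,309),anch=(304,279),car=(213,282),c1=(350,260),c2=(351,297),table=(450,350),s1=(434,230),s2=(486,198),glue=(284,172),cork=(368,190)).items(): print(n,P[v,u].round(4))
print(d['camera_matrix'],d['R'],d['t'])
```

```text
bl [ 0.4419 -0.2078 -0.001 ]
br [ 0.4414 -0.0149  0.9375]
bm [ 0.4765 -0.2904  0.0189]
wh [0.4927 0.2908 0.1197]
knob [0.4402 0.2909 0.1664]
anch [0.4992 0.0206 0.0613]
car [0.4926 0.1978 0.0651]
c1 [ 0.5432 -0.0733  0.0034]
c2 [ 0.4658 -0.0742  0.0148]
table [ 3.593e-01 -2.768e-01  1.000e-04]
s1 [ 0.6082 -0.2525  0.001 ]
s2 [ 0.6776 -0.3655  0.004 ]
glue [0.6891 0.0555 0.1478]
cork [ 0.6864 -0.1098  0.034 ]
[[446.75653194   0.         320.77915274]
 [  0.         446.75653194 240.84783917]
 [  0.           0.           1.        ]] [[ 0.00340653 -0.99999039 -0.00275837]
 [-0.98857985 -0.00295206 -0.15066904]
 [ 0.15065945  0.00324012 -0.98858041]] [-0.013792    0.57754339  0.86031017]
```

View pics/cropA.png

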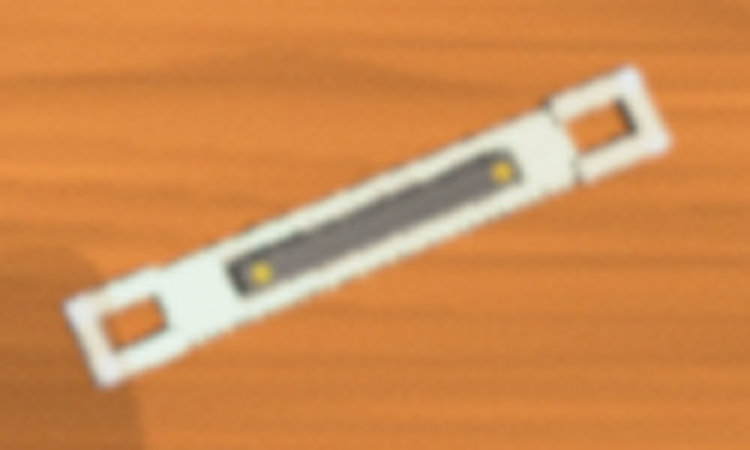

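View pics/cropB.png

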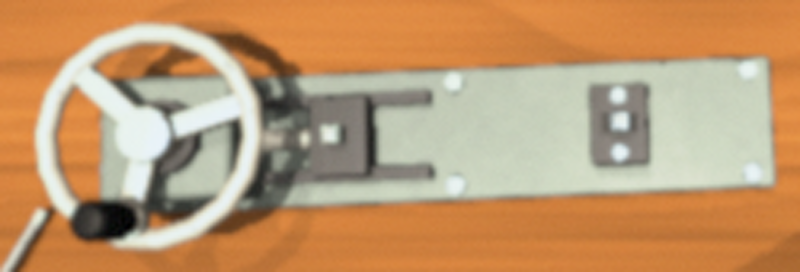

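```bash
cat >> h.py <<'E'
def ray(d,u,v,z):
    K=d['camera_matrix'];c=np.array([(u-K[0,2])/K[0,0],(v-K[1,2])/K[1,1],1.])
    R=d['R'];C=-R.T@d['t'];w=R.T@c
    return C+w*(z-C[2])/w[2]
def fray(d,u,v,z):
    K=d['camera_matrix'];x=(u-K[0,2]);y=(v-K[1,2]);r=np.hypot(x,y);th=r/K[0,0]
    c=np.array([np.sin(th)*x/max(r,1e-9),np.sin(th)*y/max(r,1e-9),np.cos(th)])
    R=d['R'];C=-R.T@d['t'];w=R.T@c
    return C+w*(z-C[2])/w[2]
def fproj(d,X):
    c=d['R']@np.array(X)+d['t'];th=np.arctan2(np.hypot(c[0],c[1]),c[2]);ph=np.arctan2(c[1],c[0])
    K=d['camera_matrix'];return np.array([K[0,2]+K[0,0]*th*np.cos(ph),K[1,2]+K[1,1]*th*np.sin(ph)])
E
python3 - <<'E'
from h import *
d=ld('top0')
A=lambda x,y,z:ray(d,(x+.5)/6-.5+395,(y+.5)/6-.5+255,z)
B=lambda x,y,z:ray(d,(x+.5)/3.2-.5+110,(y+.5)/3.2-.5+240,z)
cs=[A(*p,.007) for p in [(72,305),(108,385),(632,68),(668,145)]]
m1=(cs[0]+cs[1])/2;m2=(cs[2]+cs[3])/2
print('blade',(m1+m2)/2,np.linalg.norm(m1-m2),np.degrees(np.arctan2(*(m1-m2)[[1,0]])))
b1,b2=A(261,273,.022),A(502,172,.022);print('bolts',(b1+b2)/2,np.linalg.norm(b1-b2),np.degrees(np.arctan2(*(b1-b2)[[1,0]])))
c,a=B(332,132,.066),B(620,121,.066);print('posts',c,a,np.linalg.norm(c-a),np.degrees(np.arctan2(*(c-a)[[1,0]])))
cc=[B(*p,.014) for p in [(768,58),(774,186)]];print(cc)
w=[B(148,22,.12),B(148,248,.12),B(36,136,.12),B(262,130,.12)];print('wheel',w)
print('knob',B(96,222,.17))
s=ld('scene0')
print(s['t'],-s['R'].T@s['t'])
w=manip.get_image('wrist');print(w['camera_matrix'],-w['R'].T@w['t'],w['R']);cv2.imwrite('pics/w0.png',w['frame'][:,:,::-1])
E
```

```text
blade [ 0.47683321 -0.29306244  0.007     ] 0.21297451070305354 112.76257276686613
bolts [ 0.47712977 -0.29203154  0.022     ] 0.08997730352080423 112.44208323543079
posts [0.49463835 0.1968613  0.066     ] [0.50189136 0.02159643 0.066     ] 0.17541488014102452 92.36972464561003
[array([ 0.54669309, -0.07199118,  0.014     ]), array([ 0.4642044 , -0.07531328,  0.014     ])]
wheel [array([0.55442077, 0.29265708, 0.12      ]), array([0.42568786, 0.28505183, 0.12      ]), array([0.48851169, 0.35280105, 0.12      ]), array([0.49234866, 0.22379596, 0.12      ])]
knob [0.44016762 0.29516536 0.17      ]
[ 0.14058044 -0.40324254  1.42005481] [1.17283222 0.13781296 0.89688084]
[[371.64829954   0.         326.55457951]
 [  0.         371.64829954 239.18569274]
 [  0.           0.           1.        ]] [ 0.32536623 -0.53976008  0.37296651] [[ 0.4126104  -0.91090697 -0.00107037]
 [-0.87208149 -0.39536262  0.28837869]
 [-0.26310935 -0.11805459 -0.95751584]]
```

View pics/w0.png

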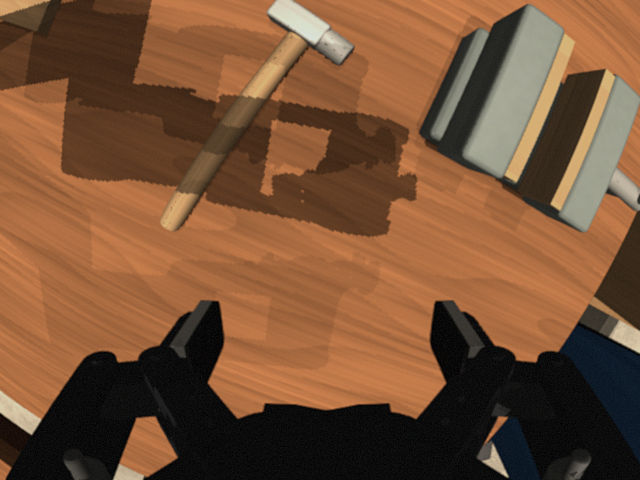

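```bash
cat >> h.py <<'E'
from scipy.spatial.transform import Rotation as Rn
def toR(q): return Rn.from_quat([q[1],q[2],q[3],q[0]])
def yawR(deg): # tool y at deg, z down
    a=np.radians(deg);y=np.array([np.cos(a),np.sin(a),0]);z=np.array([0,0,-1.]);x=np.cross(y,z)
    return Rn.from_matrix(np.stack([x,y,z],1))
def go(p,deg,o=None):
    o=o or manip.get_obs();R=toR(o['ee_rot'])
    s=R.inv().apply(np.array(p)-o['tcp_pos'])/.5
    w=(R.inv()*yawR(deg)).as_rotvec()/2
    print('row',' '.join('%.4f'%v for v in [*s,*w]))
def st():
    o=manip.get_obs();R=toR(o['ee_rot']);y=R.apply([0,1,0]);z=R.apply([0,0,1])
    print('t%.2f'%o['clock'],'tcp',o['tcp_pos'].round(4),'yaw %.2f'%np.degrees(np.arctan2(y[1],y[0])),'z',z.round(4),'F',o['ft_force'].round(2),'M',o['wrist_torque'].round(2),'open %.4f'%o['opening'],'q',o['qpos'].round(2));return o
E
python3 - <<'E'
from h import *
# place tcp above blade centre
go([.477,-.2925,.19],22.6)
E
```

```text
row 0.6269 -0.3219 0.0054 -0.0006 -0.0008 -0.7697
```

Request:
step_arm(rows="0.63 -0.32 0 0 0 -0.77 -1;0.63 -0.32 0 0 0 -0.77 -1;0.63 -0.32 0 0 0 -0.77 -1;0.63 -0.32 0 0 0 -0.77 -1;0.63 -0.32 0 0 0 -0.77 -1;0.63 -0.32 0 0 0 -0.77 -1;0.63 -0.32 0 0 0 -0.77 -1;0.63 -0.32 0 0 0 -0.77 -1;0.63 -0.32 0 0 0 -0.77 -1;0.63 -0.32 0 0 0 -0.77 -1;0.63 -0.32 0 0 0 -0.77 -1;0.63 -0.32 0 0 0 -0.77 -1;0.63 -0.32 0 0 0 -0.77 -1")

```text
clock: 1.78
tcp_pos: [0.4789, -0.2934, 0.1931]
ee_rot: [-0.0, 0.555, 0.832, 0.0]
ft_force: [-0.7, -0.0, 0.3]
opening: 0.0852
```

Run:
```python
from h import *
st();d=grab('wrist','w1')
```

```text
t1.77 tcp [ 0.4789 -0.2934  0.1931] yaw 22.61 z [-0.  0. -1.] F [-0.75 -0.04  0.25] M [-0.01 -0.06 -0.01] open 0.0852 q [-0.75  0.44  1.59  0.    1.11 -1.14]
```

View pics/w1.png

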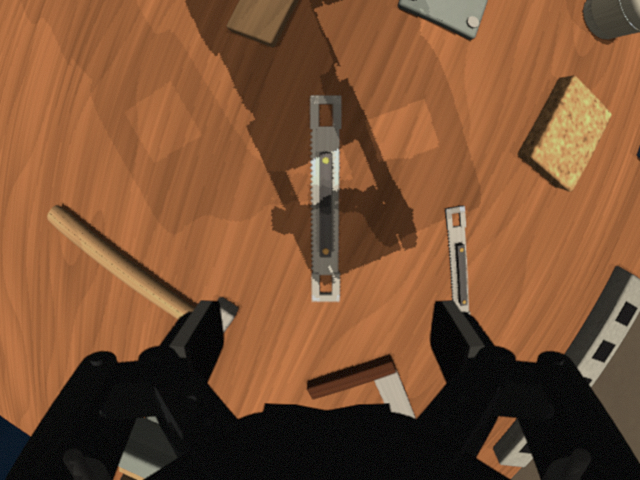

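The wrist view shows the large blade upright at u≈325, with spine bolts at (325,160) and (325,252) and ends at v=96 and v=301. The small look-alike is at (457,260). Next I compute its position.

Run:
```python
from h import *
d=ld('w1')
im=d['frame'][:,:,::-1][80:320,270:380]
cv2.imwrite('pics/cw1.png',cv2.resize(im,None,fx=2.5,fy=2.5,interpolation=cv2.INTER_CUBIC))
p=[fray(d,325,160,.022),fray(d,325.3,252,.022),fray(d,325.5,96,.007),fray(d,326,301,.007)]
print(np.array(p).round(4))
for a,b in((0,1),(2,3)):
  e=p[a]-p[b];print((p[a]+p[b])/2,np.linalg.norm(e),np.degrees(np.arctan2(e[1],e[0])))
```

```text
[[ 0.4604 -0.2536  0.022 ]
 [ 0.4957 -0.3378  0.022 ]
 [ 0.4369 -0.1961  0.007 ]
 [ 0.52   -0.3948  0.007 ]]
[ 0.47804521 -0.29571455  0.022     ] 0.09133012413221026 112.7193285030561
[ 0.47849496 -0.29540762  0.007     ] 0.21536395430141791 112.69640475890772
```

View pics/cw1.png

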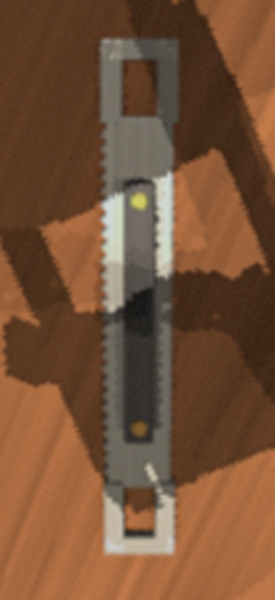

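Request:
step_arm(rows="-0.002 -0.003 0.09 0 0 0 -0.5;-0.002 -0.003 0.18 0 0 0 -0.4;-0.002 -0.003 0.26 0 0 0 -0.4;-0.002 -0.003 0.31 0 0 0 -0.4;-0.002 -0.003 0.345 0 0 0 -0.4;-0.002 -0.003 0.355 0 0 0 -0.4;-0.002 -0.003 0.366 0 0 0 -0.4;-0.002 -0.003 0.366 0 0 0 -0.4;-0.002 -0.003 0.366 0 0 0 -0.4")

```text
clock: 2.95
tcp_pos: [0.4784, -0.2952, 0.0109]
ee_rot: [0.001, 0.555, 0.832, -0.0]
ft_force: [0.4, 0.0, 0.9]
opening: 0.0599
```

Run:
```python
from h import *
st();d=grab('wrist','w2')
```

```text
t2.95 tcp [ 0.4784 -0.2952  0.0109] yaw 22.64 z [ 0.0011 -0.001  -1.    ] F [0.37 0.01 0.87] M [-0.02 -0.02  0.05] open 0.0599 q [-0.75  0.71  1.73 -0.    0.7  -1.15]
```

View pics/w2.png

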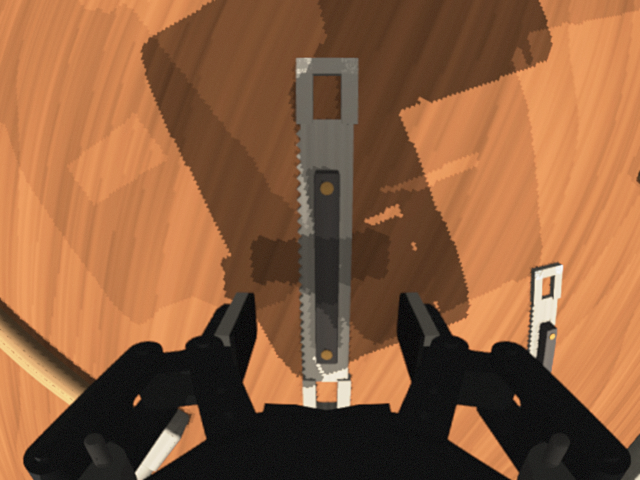

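Run:
```python
from h import *
d=ld('w2');o=manip.get_obs()
print(fproj(d,o['tcp_pos']),fproj(d,o['tcp_pos']+[0,0,.011]))
for u,v,z in((326.5,188,.022),(327,355,.022),(326.5,58,.008)):print(fray(d,u,v,z))
a=fray(d,326.5,188,.022);b=fray(d,327,355,.022);print((a+b)/2,np.linalg.norm(a-b))
```

```text
[326.8276396  271.09202321] [326.83803565 279.31994919]
[ 0.46072036 -0.25329964  0.022     ]
[ 0.49581891 -0.33689117  0.022     ]
[ 0.43663347 -0.19546618  0.008     ]
[ 0.47826963 -0.29509541  0.022     ] 0.09066119475376098
```

The spine bolts at (327,188) and (327,355) straddle the TCP, which projects to (327,279). It is centred, so I close.

Request:
step_arm(rows="0 0 0.003 0 0 0 0;0 0 0.003 0 0 0 0.5;0 0 0.003 0 0 0 1;0 0 0.003 0 0 0 1;0 0 0.003 0 0 0 1;0 0 0.003 0 0 0 1;0 0 0.003 0 0 0 1;0 0 0.003 0 0 0 1")

```text
clock: 4.0
tcp_pos: [0.478, -0.2948, 0.0086]
ee_rot: [0.0, 0.555, 0.832, 0.0]
ft_force: [-1.0, 0.9, -0.2]
opening: 0.0003
```

Run:
```python
from h import *
st()
```

```text
t4.00 tcp [ 0.478  -0.2948  0.0086] yaw 22.63 z [ 0.  0. -1.] F [-0.99  0.86 -0.16] M [-0.02 -0.01  0.07] open 0.0003 q [-0.75  0.72  1.73  0.    0.7  -1.15]
```

Run:
```python
from h import *
d=grab('wrist','w3')
```

```text
(no output)
```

View pics/w3.png

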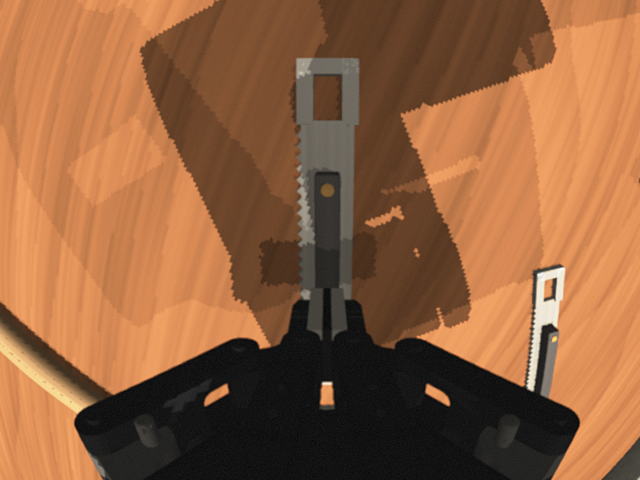

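Run:
```python
from h import *
d=ld('w3');o=manip.get_obs();R=toR(o['ee_rot']);K=d['camera_matrix']
for u,v in((318,292),(318,300),(318,320),(318,335),(327,270),(327,280),(327,285),(327,300),(340,300),(310,250),(327,240),(327,200),(200,250)):
    z=d['z_map'][v,u];x=u-K[0,2];y=v-K[1,2];r=np.hypot(x,y);th=r/K[0,0]
    c=np.array([np.tan(th)*x/r,np.tan(th)*y/r,1])*z
    X=d['R'].T@(c-d['t']);print(u,v,z.round(4),X.round(4),R.inv().apply(X-o['tcp_pos']).round(4))
im=d['frame'][:,:,::-1][220:420,240:420]
cv2.imwrite('pics/cw3.png',cv2.resize(im,None,fx=3,fy=3,interpolation=cv2.INTER_CUBIC))
grab('scene','s3');grab('top','t3')
im=ld('s3')['frame'][:,:,::-1][120:270,60:300]
cv2.imwrite('pics/cs3.png',cv2.resize(im,None,fx=3.3,fy=3.3,interpolation=cv2.INTER_CUBIC))
```

```text
318 292 0.1468 [ 0.471  -0.2874  0.0549] [ 0.0095 -0.0035 -0.0463]
318 300 0.139 [ 0.471  -0.287   0.0629] [ 0.0099 -0.0033 -0.0543]
318 320 0.1246 [ 0.4714 -0.2871  0.078 ] [ 0.0097 -0.003  -0.0694]
318 335 0.1134 [ 0.4713 -0.2861  0.0894] [ 0.0106 -0.0028 -0.0808]
327 270 0.1801 [ 0.4758 -0.2896  0.0212] [ 0.0056  0.0001 -0.0126]
327 280 0.1813 [ 0.4778 -0.2944  0.0215] [ 0.0005  0.0001 -0.0129]
327 285 0.181 [ 0.4787 -0.2964  0.0225] [-0.0018  0.0001 -0.0139]
327 300 0.1398 [ 0.4743 -0.286   0.0621] [ 0.0095  0.0001 -0.0536]
340 300 0.1405 [ 0.479  -0.2844  0.0615] [ 0.0092  0.005  -0.0529]
310 250 0.1919 [ 0.4656 -0.2878  0.0072] [ 0.0112 -0.0087  0.0014]
327 240 0.1752 [ 0.4699 -0.2754  0.0217] [ 0.021   0.0001 -0.0131]
327 200 0.1693 [ 0.4625 -0.2577  0.0221] [ 0.0402  0.0001 -0.0135]
200 250 0.1984 [ 0.4094 -0.3137  0.0012] [ 0.009  -0.0705  0.0074]
```

View pics/cw3.png

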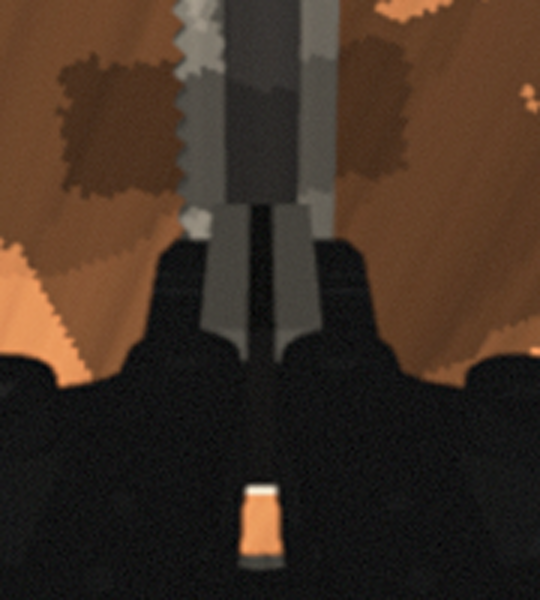

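View pics/cs3.png

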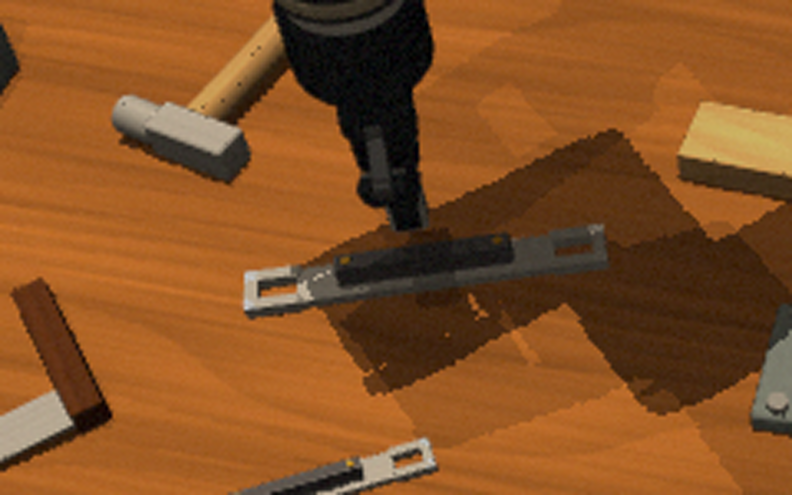

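The fingers shut in the air. In the scene view their tips (crop (410,228)) sit well above the spine, and depth puts them about 45 mm above the reported TCP. I'll check this with the other camera.

Run:
```python
from h import *
o=manip.get_obs();R=toR(o['ee_rot'])
d=ld('s3');P=pts(d)
print('scene px of tcp',proj(d,o['tcp_pos']))
L=R.inv().apply((P-o['tcp_pos']).reshape(-1,3)).reshape(P.shape)
m=(abs(L[...,0])<.06)&(abs(L[...,1])<.06)&(L[...,2]<-.018)&(L[...,2]>-.16)&(d['z_map']>0)
for lo in np.arange(-.16,-.018,.01):
    k=m&(L[...,2]>=lo)&(L[...,2]<lo+.01)
    if k.sum(): print('%.3f'%lo,k.sum(),L[k].min(0).round(4),L[k].max(0).round(4))
v,u=np.where(m&(L[...,2]>-.06));print(u.min(),u.max(),v.min(),v.max(),L[m][:,2].max())
```

```text
scene px of tcp [187.73585958 199.90197891]
-0.160 63 [-0.0104  0.0235 -0.1597] [ 0.0115  0.0456 -0.1503]
-0.150 124 [-0.0195  0.01   -0.1499] [ 0.0198  0.0527 -0.14  ]
-0.140 129 [-0.0192 -0.0065 -0.14  ] [ 0.02    0.0599 -0.1301]
-0.130 64 [-0.0165  0.0158 -0.1296] [ 0.0171  0.06   -0.12  ]
-0.120 48 [-0.0174 -0.0119 -0.1196] [ 0.0174  0.0575 -0.1101]
-0.110 66 [-0.0167 -0.0127 -0.11  ] [ 0.0172  0.0501 -0.1   ]
-0.100 21 [-0.0099  0.0085 -0.0999] [ 0.0147  0.0412 -0.0914]
-0.090 21 [-0.0063 -0.0016 -0.0899] [ 0.0134  0.034  -0.0809]
-0.080 2 [ 0.0018 -0.0059 -0.0742] [ 0.0108  0.018  -0.0709]
-0.070 29 [-0.0068 -0.0055 -0.0686] [ 0.0112  0.0179 -0.0604]
-0.060 45 [-0.0106 -0.005  -0.06  ] [ 0.0115  0.0184 -0.0502]
-0.050 29 [-0.0108 -0.0054 -0.05  ] [ 0.0113  0.0159 -0.0415]
-0.040 3 [ 0.0017  0.0041 -0.0396] [ 0.0057  0.0079 -0.036 ]
-0.020 5 [-0.0234  0.0005 -0.019 ] [ 0.0443  0.0115 -0.018 ]
174 209 178 199 -0.01803519088664008
```

Run:
```python
from h import *
o=manip.get_obs();R=toR(o['ee_rot'])
d=ld('w3');K=d['camera_matrix']
v,u=np.mgrid[0:480,0:640];x=u-K[0,2];y=v-K[1,2];r=np.hypot(x,y)+1e-9;th=r/K[0,0]
c=np.stack([np.tan(th)*x/r,np.tan(th)*y/r,np.ones_like(r)],-1)*d['z_map'][...,None]
L=R.inv().apply(((c-d['t'])@d['R']-o['tcp_pos']).reshape(-1,3)).reshape(480,640,3)
for vv in range(284,296):print(vv,L[vv,312:345:4,2].round(4))
print(L[300,300:356:4].round(3))
# scene: lower finger pixels
d=ld('s3');P=pts(d);L=R.inv().apply((P-o['tcp_pos']).reshape(-1,3)).reshape(P.shape)
for vv in range(180,196):print(vv,L[vv,176:196:3,2].round(3))
```

```text
284 [ 0.0031 -0.0131 -0.0121 -0.0131 -0.0134 -0.0133 -0.0133  0.0024  0.0029]
285 [ 0.0024 -0.0131 -0.0128 -0.013  -0.0129 -0.0139 -0.0125  0.0024  0.0024]
286 [ 0.0012 -0.0133 -0.0145 -0.0136 -0.014  -0.0141 -0.0127  0.0031  0.0036]
287 [ 0.0032 -0.0123 -0.0133 -0.013  -0.0139 -0.014  -0.0129  0.0029  0.003 ]
288 [-0.0429 -0.0433 -0.0432 -0.0418 -0.0422 -0.0422 -0.043  -0.0432  0.0023]
289 [-0.0434 -0.0443 -0.0436 -0.0427 -0.0441 -0.0425 -0.0439 -0.0438  0.0031]
290 [-0.0458 -0.0441 -0.0451 -0.0443 -0.0444 -0.0452 -0.0454 -0.0443  0.0026]
291 [-0.0453 -0.0458 -0.0453 -0.0463 -0.0465 -0.0467 -0.0457 -0.0468  0.0023]
292 [-0.0473 -0.0463 -0.047  -0.0485 -0.0475 -0.0468 -0.0463 -0.0466  0.0024]
293 [-0.0471 -0.047  -0.0466 -0.0464 -0.0465 -0.0459 -0.0464 -0.0477  0.0016]
294 [-0.049  -0.0476 -0.0489 -0.0481 -0.0479 -0.0476 -0.0477 -0.0481  0.0027]
295 [-0.0493 -0.0482 -0.0474 -0.0489 -0.0493 -0.0498 -0.0487 -0.0486  0.0021]
[[ 0.005 -0.011 -0.045]
 [ 0.006 -0.009 -0.046]
 [ 0.006 -0.008 -0.046]
 [ 0.01  -0.006 -0.054]
 [ 0.01  -0.004 -0.054]
 [ 0.01  -0.003 -0.054]
 [ 0.072 -0.    -0.1
[... 331 characters left out ...]
0.008]
183 [ 0.009 -0.068 -0.066 -0.067 -0.052  0.007  0.005]
184 [ 0.006 -0.062 -0.059 -0.06  -0.049  0.009  0.009]
185 [ 0.009 -0.06  -0.058 -0.059 -0.049  0.006  0.004]
186 [ 0.007 -0.058 -0.052 -0.057 -0.048  0.009  0.01 ]
187 [ 0.008 -0.055 -0.048 -0.055 -0.043  0.009  0.006]
188 [ 0.009 -0.045 -0.051 -0.052 -0.042  0.01   0.007]
189 [ 0.006 -0.044 -0.05  -0.039  0.008  0.011  0.008]
190 [0.011 0.01  0.011 0.007 0.009 0.008 0.01 ]
191 [0.009 0.01  0.007 0.007 0.007 0.007 0.01 ]
192 [0.008 0.008 0.006 0.006 0.009 0.008 0.009]
193 [ 0.006  0.009  0.007 -0.888  0.011 -0.014 -0.014]
194 [ 0.008  0.007  0.008 -0.012 -0.016 -0.014 -0.013]
195 [-0.012 -0.011 -0.012 -0.016 -0.014 -0.013 -0.013]
```

Both cameras agree that the shut tips lie 42 mm short of the reported TCP. I'll allow for that, reopening and descending 42 mm more.

Request:
step_arm(rows="0 0 0 0 0 0 -0.4;0 0 0 0 0 0 -0.4;0 0 0 0 0 0 -0.4;0 0 0 0 0 0 -0.4;0 0 0.02 0 0 0 -0.4;0 0 0.04 0 0 0 -0.4;0 0 0.06 0 0 0 -0.4;0 0 0.07 0 0 0 -0.4;0 0 0.076 0 0 0 -0.4;0 0 0.08 0 0 0 -0.4;0 0 0.08 0 0 0 -0.4")

```text
clock: 5.52
tcp_pos: [0.4781, -0.2949, -0.0313]
ee_rot: [0.0, 0.555, 0.832, -0.0]
ft_force: [-0.3, 0.7, 0.7]
opening: 0.0597
```

Run:
```python
from h import *
st();grab('wrist','w4')
```

```text
t5.53 tcp [ 0.4781 -0.2949 -0.0313] yaw 22.63 z [ 2.e-04 -1.e-04 -1.e+00] F [-0.32  0.66  0.72] M [-0.04  0.03 -0.02] open 0.0597 q [-0.75  0.79  1.74  0.    0.62 -1.15]
```

View pics/w4.png

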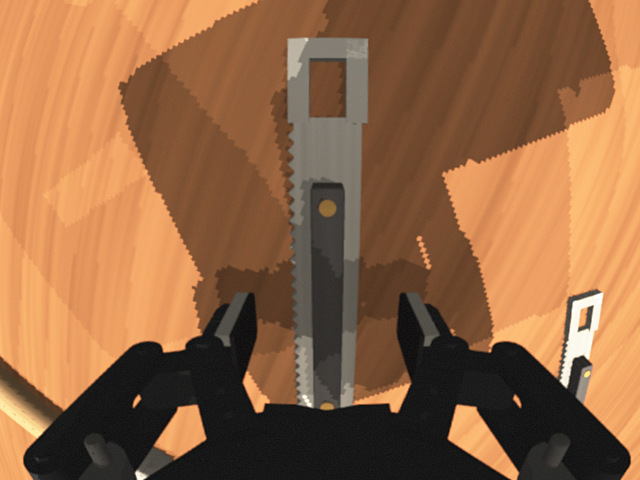

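The fingers at (235,310) and (415,310) now straddle the spine at u=327. I close slowly.

Request:
step_arm(rows="0 0 0 0 0 0 0;0 0 0 0 0 0 0.3;0 0 0 0 0 0 0.6;0 0 0 0 0 0 1;0 0 0 0 0 0 1;0 0 0 0 0 0 1;0 0 0 0 0 0 1;0 0 0 0 0 0 1")

```text
clock: 6.58
tcp_pos: [0.4781, -0.2948, -0.0311]
ee_rot: [0.0, 0.555, 0.832, 0.0]
ft_force: [0.4, 1.3, 5.2]
opening: 0.0102
```

Run:
```python
from h import *
st();grab('wrist','w5')
```

```text
t6.58 tcp [ 0.4781 -0.2948 -0.0311] yaw 22.63 z [ 3.e-04 -1.e-04 -1.e+00] F [0.43 1.27 5.16] M [ 0.25 -0.02  0.02] open 0.0102 q [-0.75  0.79  1.74  0.    0.62 -1.15]
```

View pics/w5.png

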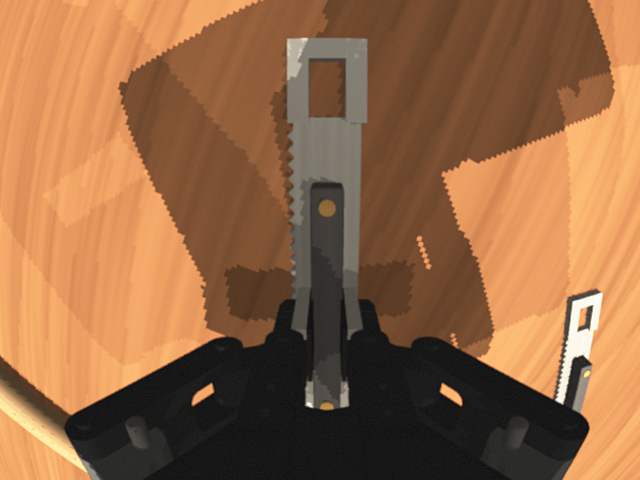

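Request:
step_arm(rows="0 0 -0.02 0 0 0 1;0 0 -0.06 0 0 0 1;0 0 -0.11 0 0 0 1;0 0 -0.16 0 0 0 1;0 0 -0.2 0 0 0 1;0 0 -0.2 0 0 0 1")

```text
clock: 7.38
tcp_pos: [0.4784, -0.2954, 0.0696]
ee_rot: [0.001, 0.555, 0.832, -0.0]
ft_force: [-0.4, 0.1, -5.0]
opening: 0.0103
```

Run:
```python
from h import *
st();grab('wrist','w6')
go([.498,.109,.066],2.35)
```

```text
t7.38 tcp [ 0.4784 -0.2954  0.0696] yaw 22.64 z [ 0.0017 -0.0019 -1.    ] F [-0.4   0.08 -5.02] M [ 0.    0.02 -0.03] open 0.0103 q [-0.75  0.62  1.7  -0.    0.82 -1.15]
row 0.7298 0.3483 0.0049 -0.0001 0.0001 0.1770
```

View pics/w6.png

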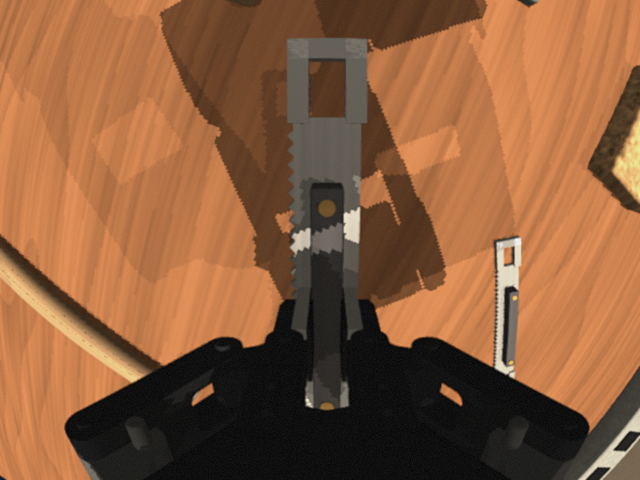

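Request:
step_arm(rows="0.03 0.015 0 0 0 0.02 1;0.09 0.045 0 0 0 0.04 1;0.16 0.08 0 0 0 0.06 1;0.24 0.115 0 0 0 0.08 1;0.32 0.15 0 0 0 0.1 1;0.4 0.19 0 0 0 0.12 1;0.48 0.23 0 0 0 0.14 1;0.56 0.27 0 0 0 0.16 1;0.63 0.3 0 0 0 0.17 1;0.68 0.325 0 0 0 0.177 1;0.71 0.34 0 0 0 0.177 1;0.725 0.346 0 0 0 0.177 1;0.73 0.348 0 0 0 0.177 1;0.73 0.348 0 0 0 0.177 1;0.73 0.348 0 0 0 0.177 1;0.73 0.348 0 0 0 0.177 1")

```text
clock: 9.43
tcp_pos: [0.4982, 0.1085, 0.0687]
ee_rot: [0.0, 0.693, 0.721, 0.0]
ft_force: [0.2, 0.2, -4.6]
opening: 0.0102
```

Run:
```python
from h import *
st();grab('wrist','w7');grab('top','t7');grab('scene','s7')
im=ld('t7')['frame'][:,:,::-1][200:350,110:370]
cv2.imwrite('pics/ct7.png',cv2.resize(im,None,fx=3,fy=3,interpolation=cv2.INTER_CUBIC))
im=ld('s7')['frame'][:,:,::-1][140:290,280:550]
cv2.imwrite('pics/cs7.png',cv2.resize(im,None,fx=2.9,fy=2.9,interpolation=cv2.INTER_CUBIC))
```

```text
t9.43 tcp [0.4982 0.1085 0.0687] yaw 2.30 z [ 1.e-04 -1.e-04 -1.e+00] F [ 0.2   0.24 -4.58] M [-0.05  0.02 -0.05] open 0.0102 q [-0.01  0.57  1.83 -0.    0.74 -0.05]
```

View pics/w7.png

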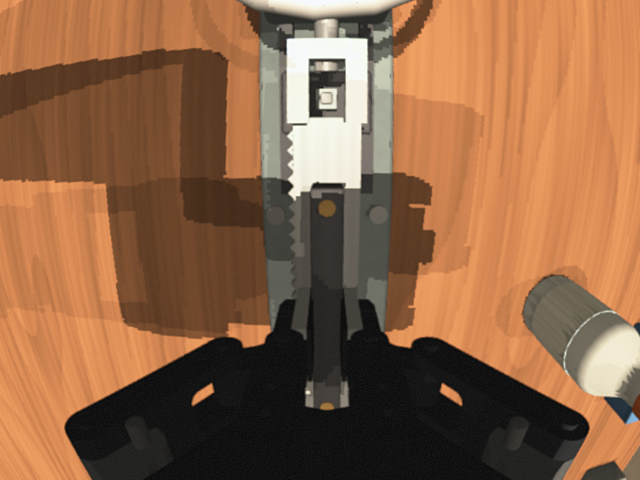

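View pics/ct7.png

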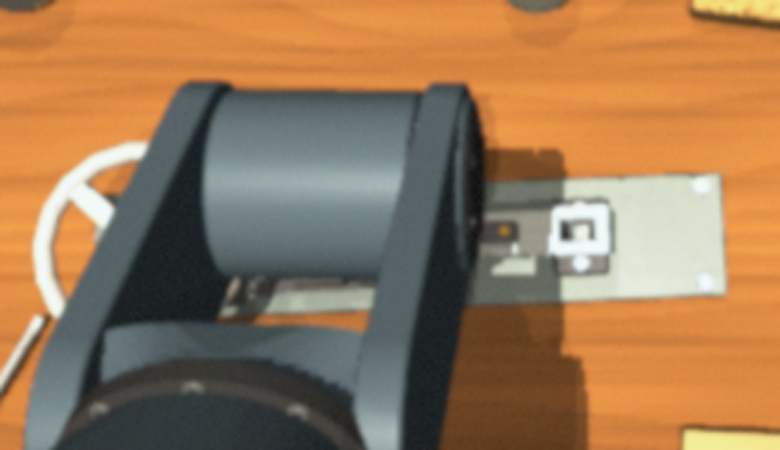

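View pics/cs7.png

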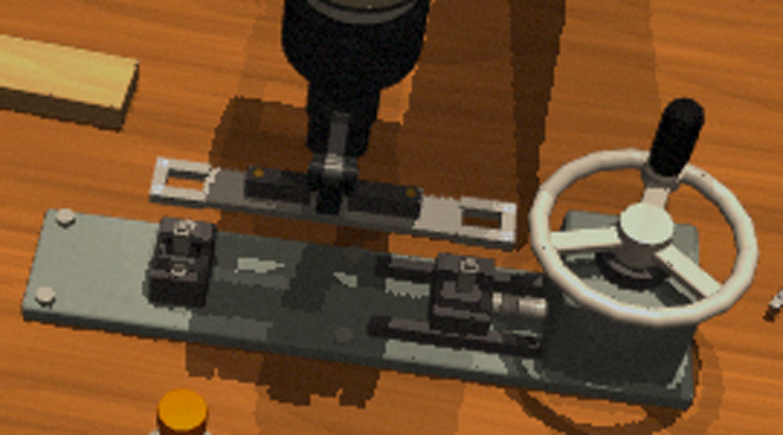

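Run:
```python
from h import *
d=ld('w7')
im=d['frame'][:,:,::-1][30:130,270:385]
cv2.imwrite('pics/cw7.png',cv2.resize(im,None,fx=6,fy=6,interpolation=cv2.INTER_CUBIC))
t=ld('t7');im=t['frame'][:,:,::-1][255:300,260:330]
cv2.imwrite('pics/ct7b.png',cv2.resize(im,None,fx=10,fy=10,interpolation=cv2.INTER_CUBIC))
```

```text
(no output)
```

View pics/cw7.png

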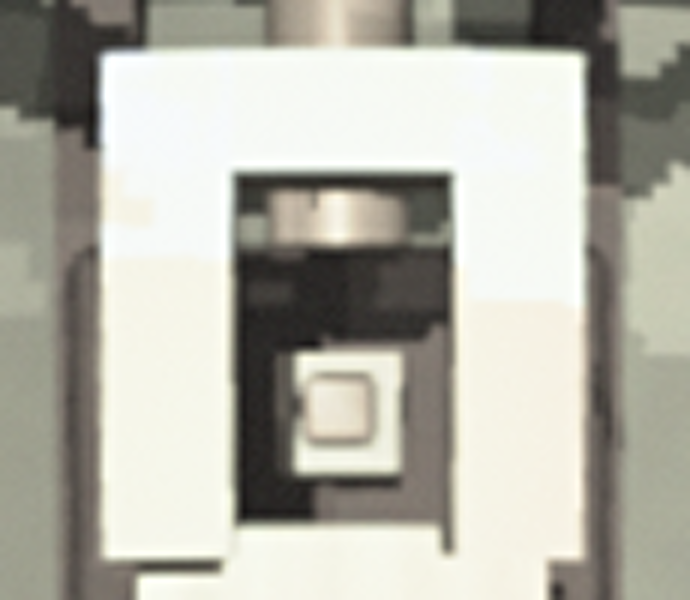

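View pics/ct7b.png

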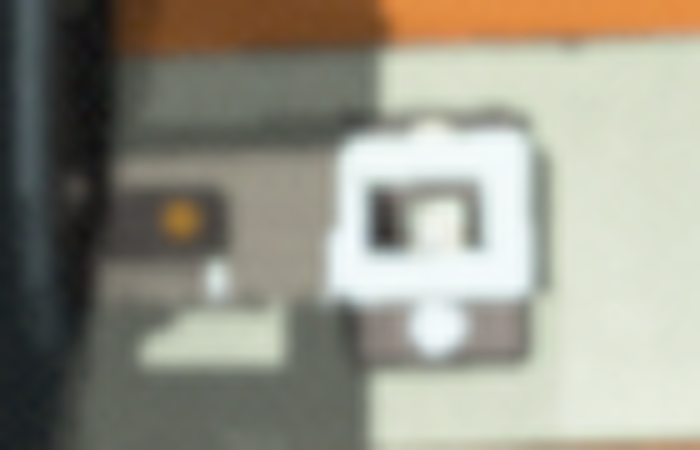

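Run:
```python
from h import *
d=ld('w7');t=ld('t7')
A=lambda x,y,z:fray(d,(x+.5)/6-.5+270,(y+.5)/6-.5+30,z)
B=lambda x,y,z:ray(t,(x+.5)/10-.5+260,(y+.5)/10-.5+255,z)
yh=np.array([np.cos(np.radians(92.3)),np.sin(np.radians(92.3)),0]);xh=np.array([yh[1],-yh[0],0])
o=np.array([.4982,.1085,0])
def L(X):X=X-o;return np.round([X@xh*1e3,X@yh*1e3],2)
zt=.1078
print('wrist eye L/R/out/in',L(A(235,350,zt)),L(A(452,350,zt)),L(A(343,172,zt)),L(A(343,524,zt)))
print('carriage post tip',L(A(340,408,.066)),'shoulder',L(A(348,413,.062)))
print('stand edges via wrist', )
print('top eye L,R,T,B',L(B(370,217,zt)),L(B(486,217,zt)),L(B(427,182,zt)),L(B(427,250,zt)))
print('anchor tip',L(B(438,222,.066)))
# from t0 unobstructed
t0=ld('top0')
C=lambda x,y,z:ray(t0,(x+.5)/3.2-.5+110,(y+.5)/3.2-.5+240,z)
print('t0 posts',L(C(332,132,.066)),L(C(620,121,.066)))
```

```text
wrist eye L/R/out/in [-6.25 88.28] [ 7.25 88.28] [ 0.48 99.82] [ 0.47 77.12]
carriage post tip [ 0.23 88.2 ] shoulder [ 0.89 88.12]
stand edges via wrist
top eye L,R,T,B [-4.000e-02 -7.596e+01] [ -0.84 -97.48] [  6.07 -86.74] [ -6.54 -86.35]
anchor tip [  1.6  -86.92]
t0 posts [-1.000e-02  8.843e+01] [  0.2  -86.98]
```

Request:
step_arm(rows="0 0 0.01 0 0 0 1;0 0 0.03 0 0 0 1;0 0 0.045 0 0 0 1;0 0 0.055 0 0 0 1;0 0 0.058 0 0 0 1;0 0 0.058 0 0 0 1;0 0 0.058 0 0 0 1")

```text
clock: 10.45
tcp_pos: [0.4984, 0.109, 0.0398]
ee_rot: [0.0, 0.692, 0.721, 0.0]
ft_force: [-0.0, -0.8, -5.2]
opening: 0.0104
```

Run:
```python
from h import *
st();grab('wrist','w8');grab('top','t8');grab('scene','s8')
im=ld('w8')['frame'][:,:,::-1][30:130,270:385]
a=cv2.resize(im,None,fx=4,fy=4,interpolation=cv2.INTER_CUBIC)
im=ld('t8')['frame'][:,:,::-1][260:298,285:327]
b=cv2.resize(im,None,fx=10,fy=10,interpolation=cv2.INTER_CUBIC)
c=np.zeros((400,900,3),np.uint8);c[:400,:460]=a;c[:380,470:890]=b
cv2.imwrite('pics/c8.png',c)
s=ld('s8')['frame'][:,:,::-1][180:260,325:470]
cv2.imwrite('pics/cs8.png',cv2.resize(s,None,fx=5.4,fy=5.4,interpolation=cv2.INTER_CUBIC))
```

```text
t10.45 tcp [0.4984 0.109  0.0398] yaw 2.35 z [ 6.e-04 -0.e+00 -1.e+00] F [-0.03 -0.79 -5.16] M [-0.04  0.02 -0.  ] open 0.0104 q [-0.    0.62  1.85 -0.    0.67 -0.04]
```

View pics/c8.png

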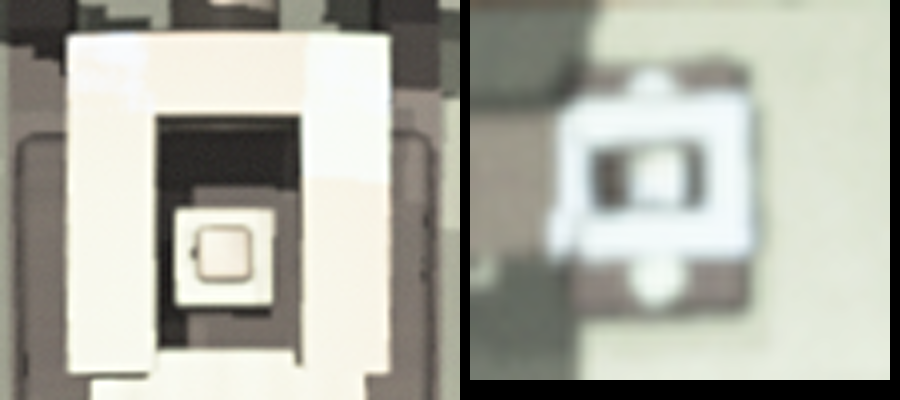

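View pics/cs8.png

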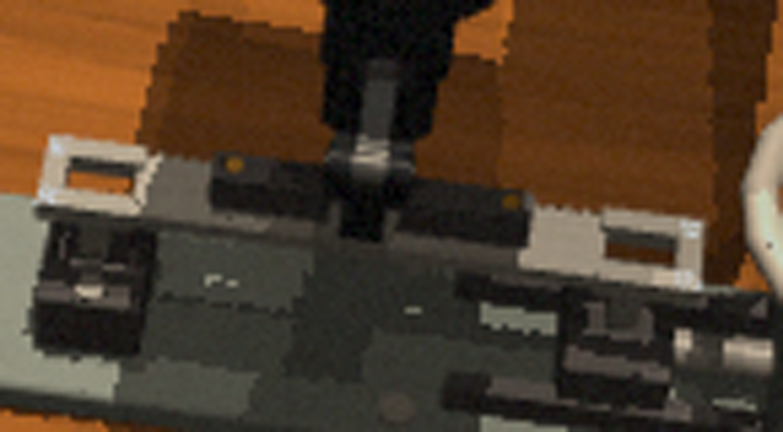

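Both eyes frame their posts. In the wrist view the post at (224,256) sits in the opening 157–300, and in the top view the anchor tip is inside its eye. I lower it.

Request:
step_arm(rows="-0.002 0 0.005 0 0 0 1;-0.002 0 0.01 0 0 0 1;-0.002 0 0.016 0 0 0 1;-0.002 0 0.022 0 0 0 1;-0.002 0 0.028 0 0 0 1;-0.002 0 0.034 0 0 0 1;-0.002 0 0.04 0 0 0 1;-0.002 0 0.046 0 0 0 1;-0.002 0 0.046 0 0 0 1")

```text
clock: 11.72
tcp_pos: [0.4979, 0.108, 0.0164]
ee_rot: [-0.0, 0.692, 0.721, -0.0]
ft_force: [-0.5, 0.2, -3.6]
opening: 0.0102
```

Run:
```python
from h import *
st();grab('wrist','w9');grab('top','t9')
im=ld('w9')['frame'][:,:,::-1][30:130,270:385]
a=cv2.resize(im,None,fx=4,fy=4,interpolation=cv2.INTER_CUBIC)
im=ld('t9')['frame'][:,:,::-1][260:298,285:327]
b=cv2.resize(im,None,fx=10,fy=10,interpolation=cv2.INTER_CUBIC)
c=np.zeros((400,900,3),np.uint8);c[:400,:460]=a;c[:380,470:890]=b
cv2.imwrite('pics/c9.png',c)
```

```text
t11.72 tcp [0.4979 0.108  0.0164] yaw 2.35 z [-6.e-04  0.e+00 -1.e+00] F [-0.47  0.24 -3.63] M [ 0.01  0.04 -0.03] open 0.0102 q [-0.01  0.67  1.86  0.    0.62 -0.05]
```

View pics/c9.png

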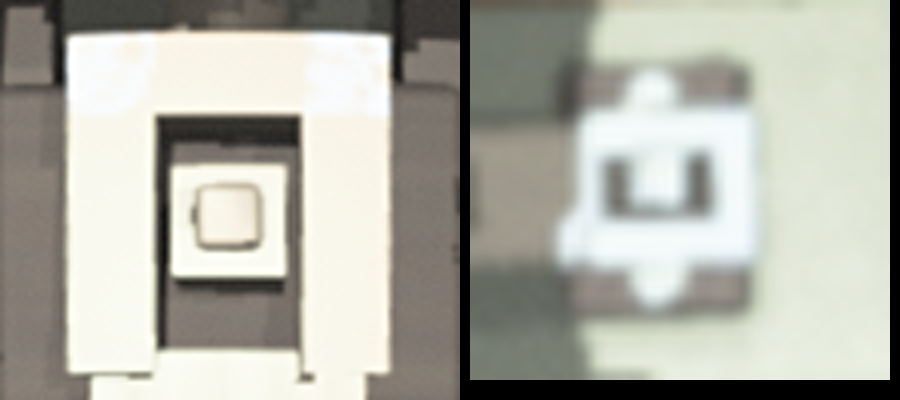

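Both posts protrude through the eyes, so I lower the last 5 mm.

Request:
step_arm(rows="0 0 0.004 0 0 0 1;0 0 0.008 0 0 0 1;0 0 0.0105 0 0 0 1;0 0 0.0105 0 0 0 1")

```text
clock: 12.32
tcp_pos: [0.4981, 0.108, 0.0112]
ee_rot: [-0.0, 0.692, 0.721, -0.0]
ft_force: [0.1, -1.2, -3.7]
opening: 0.0103
```

Run:
```python
from h import *
st()
```

```text
t12.32 tcp [0.4981 0.108  0.0112] yaw 2.35 z [-3.e-04  0.e+00 -1.e+00] F [ 0.08 -1.19 -3.68] M [-0.01  0.    0.03] open 0.0103 q [-0.01  0.68  1.86  0.    0.61 -0.05]
```

Request:
step_arm(rows="0 0 0.001 0 0 0 1;0 0 0.002 0 0 0 1;0 0 0.002 0 0 0 1;0 0 0.002 0 0 0 0.3;0 0 0.002 0 0 0 -0.3;0 0 0.002 0 0 0 -0.5;0 0 0.002 0 0 0 -0.5;0 0 0.002 0 0 0 -0.5;0 0 0.002 0 0 0 -0.5")

```text
clock: 13.45
tcp_pos: [0.4982, 0.108, 0.0103]
ee_rot: [0.0, 0.692, 0.721, 0.0]
ft_force: [0.1, -1.1, -0.7]
opening: 0.0635
```

Run:
```python
from h import *
st();grab('wrist','w10');grab('scene','s10')
s=ld('s10')['frame'][:,:,::-1][170:290,325:550]
cv2.imwrite('pics/cs10.png',cv2.resize(s,None,fx=3.5,fy=3.5,interpolation=cv2.INTER_CUBIC))
```

```text
t13.45 tcp [0.4982 0.108  0.0103] yaw 2.35 z [ 0.  0. -1.] F [ 0.09 -1.06 -0.7 ] M [ 0.01 -0.03 -0.04] open 0.0635 q [-0.01  0.68  1.86  0.    0.6  -0.05]
```

View pics/cs10.png

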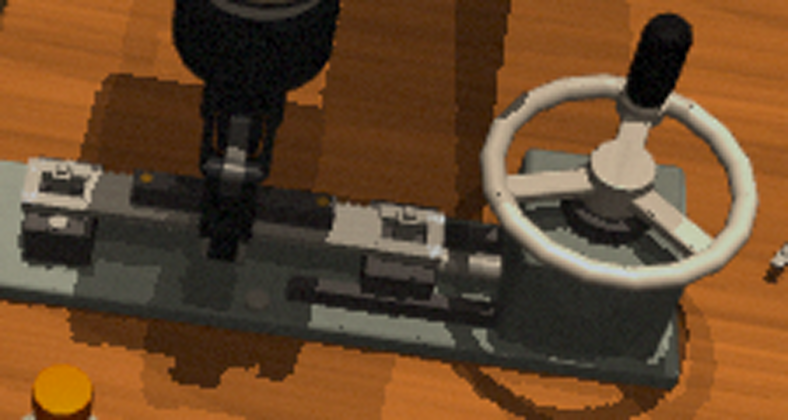

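View pics/w10.png

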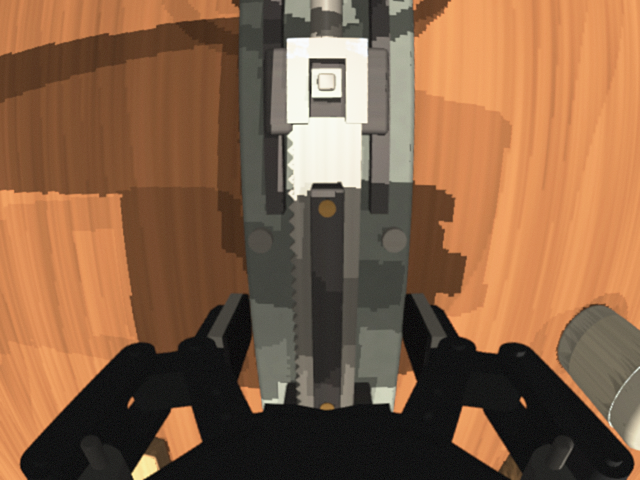

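The blade is hooked with both eyes and lies flat and released; in the wrist view the post tip is at (327,82). I now retreat upward and move above the knob.

Request:
step_arm(rows="0 0 -0.04 0 0 0 -0.5;0 0 -0.12 0 0 0 -0.5;0 0 -0.22 0 0 0 -0.5;0 0 -0.32 0 0 0 -0.5;0.06 -0.02 -0.34 0 0 0 -0.5;0.14 -0.04 -0.34 0 0 0 -0.5;0.22 -0.06 -0.34 0 0 0 -0.5;0.3 -0.085 -0.34 0 0 0 -0.5;0.34 -0.1 -0.34 0 0 0 -0.5;0.37 -0.105 -0.34 0 0 0 -0.5;0.37 -0.105 -0.34 0 0 0 -0.5;0.37 -0.105 -0.34 0 0 0 -0.5")

```text
clock: 15.05
tcp_pos: [0.4385, 0.2901, 0.1803]
ee_rot: [0.0, 0.693, 0.721, -0.0]
ft_force: [-0.9, -0.0, 0.1]
opening: 0.0636
```

Run:
```python
from h import *
st();grab('wrist','w11');grab('scene','s11')
```

```text
t15.05 tcp [0.4385 0.2901 0.1803] yaw 2.32 z [ 0.e+00 -4.e-04 -1.e+00] F [-0.91 -0.05  0.07] M [-0.04  0.02 -0.01] open 0.0636 q [ 0.37  0.41  1.69 -0.    1.04  0.33]
```

View pics/w11.png

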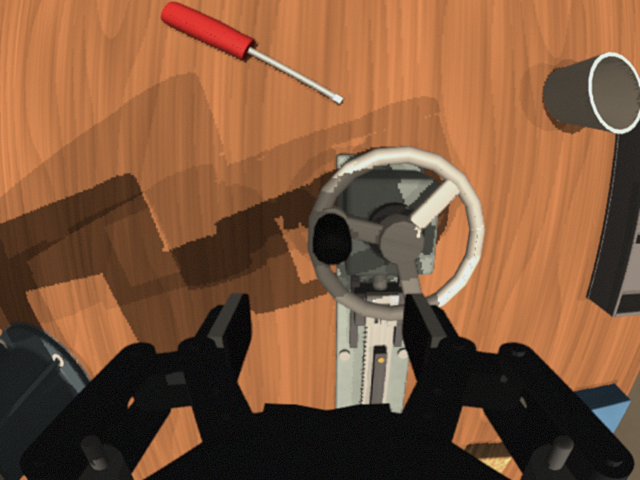

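View pics/s11.png

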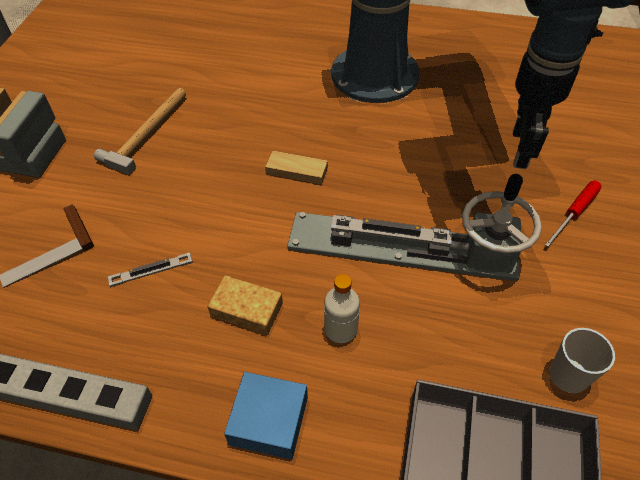

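The wrist view shows the knob at (331,238) and the hub at (404,242); I compute both positions.

```bash
cat >> h.py <<'E'
def fpts(d):
    K=d['camera_matrix'];v,u=np.mgrid[0:480,0:640];x=u-K[0,2];y=v-K[1,2];r=np.hypot(x,y)+1e-9;th=r/K[0,0]
    c=np.stack([np.tan(th)*x/r,np.tan(th)*y/r,np.ones_like(r)],-1)*d['z_map'][...,None]
    return (c-d['t'])@d['R']
E
python3 - <<'E'
from h import *
d=ld('w11');P=fpts(d)
m=(P[...,2]>.15)&(abs(P[...,0]-.445)<.04)&(abs(P[...,1]-.295)<.04)
v,u=np.where(m);print('knob px',u.min(),u.max(),v.min(),v.max(),'top z',np.percentile(P[m][:,2],[50,95]))
mt=m&(P[...,2]>np.percentile(P[m][:,2],95)-.004)
v,u=np.where(mt);print(P[mt].min(0),P[mt].max(0),P[mt].mean(0),mt.sum())
# rim: z 0.105-0.13 annulus
m=(P[...,2]>.108)&(P[...,2]<.128)&(np.hypot(P[...,0]-.49,P[...,1]-.288)<.085)&(np.hypot(P[...,0]-.49,P[...,1]-.288)>.052)
v,u=np.where(m);keep=v<290;Q=P[v[keep],u[keep]]
A=np.c_[2*Q[:,:2],np.ones(len(Q))];s=np.linalg.lstsq(A,(Q[:,:2]**2).sum(1),rcond=None)[0]
print('axis',s[:2],np.sqrt(s[2]+s[0]**2+s[1]**2),'rim top',np.percentile(Q[:,2],95))
# outer edge check by pixel rays
for p in((308,232),(485,232),(398,147)):print(p,fray(d,*p,.113))
print('hub',fray(d,404,242,.118),P[242,404])
E
```

```text
knob px 157 537 220 479 top z [0.30269738 0.31982352]
[0.40503524 0.29597033 0.31582438] [0.48499817 0.3107387  0.32352551] [0.43887094 0.30653982 0.31874513] 5146
axis [0.48911995 0.29045313] 0.05866723793899441 rim top 0.11675553230268954
(308, 232) [0.42579732 0.29194573 0.113     ]
(485, 232) [0.55546986 0.29748238 0.113     ]
(398, 147) [0.48404471 0.35354475 0.113     ]
hub [0.49263955 0.28888586 0.118     ] [0.49182908 0.28993442 0.12147641]
```

Run:
```python
from h import *
d=ld('w11');P=fpts(d)
m=np.zeros((480,640),bool);m[205:270,305:360]=1
dark=(d['frame'].max(-1)<45)
for lo in np.arange(.11,.19,.01):
  k=m&(P[...,2]>lo)&(P[...,2]<=lo+.01)
  if k.sum()>3:print('%.2f'%lo,k.sum(),P[k].min(0).round(4),P[k].max(0).round(4),P[k].mean(0).round(4))
k=m&(P[...,2]>.16);v,u=np.where(k)
from collections import Counter
t=P[k];top=np.median(t[:,2]);print(top,u.min(),u.max(),v.min(),v.max(),'centre by px',fray(d,(u.min()+u.max())/2,(v.min()+v.max())/2,top))
s=ld('s11');P=pts(s)
k=(P[...,2]>.14)&(P[...,2]<.2)&(np.hypot(P[...,0]-.44,P[...,1]-.295)<.03);print(k.sum(),P[k].mean(0),P[k].min(0),P[k].max(0))
```

```text
0.11 920 [0.4256 0.2644 0.11  ] [0.4614 0.3123 0.1192] [0.4397 0.2948 0.115 ]
0.12 6 [0.4345 0.3075 0.1218] [0.4486 0.3084 0.1299] [0.4429 0.3079 0.1284]
0.13 116 [0.4298 0.3004 0.1301] [0.4523 0.31   0.1399] [0.4405 0.3073 0.135 ]
0.14 152 [0.43   0.3011 0.1401] [0.4524 0.3103 0.15  ] [0.4408 0.3078 0.1452]
0.15 145 [0.4299 0.2999 0.1501] [0.4522 0.3104 0.1599] [0.4406 0.3075 0.1553]
0.16 1232 [0.4302 0.2872 0.1602] [0.4523 0.31   0.17  ] [0.4411 0.3006 0.1674]
0.17 30 [0.4332 0.2938 0.17  ] [0.4479 0.3069 0.1707] [0.4418 0.2998 0.1702]
0.1683487568807338 312 356 205 265 centre by px [0.44214582 0.30649901 0.16834876]
264 [0.44766214 0.29901388 0.15932582] [0.43306738 0.28886555 0.14032115] [0.45562917 0.31178479 0.17261635]
```

Knob centre is (0.4412, 0.2986) with its top at 0.169. The axis is (0.4908, 0.2888), which gives r = 50.5 mm and agrees with the description.

Request:
step_arm(rows="0.017 0.006 0.03 0 0 0 -0.5;0.017 0.006 0.08 0 0 0 -0.5;0.017 0.006 0.12 0 0 0 -0.5;0.017 0.006 0.15 0 0 0 -0.5;0.017 0.006 0.17 0 0 0 -0.5;0.017 0.006 0.182 0 0 0 -0.5;0.017 0.006 0.182 0 0 0 -0.5")

```text
clock: 16.02
tcp_pos: [0.4408, 0.2993, 0.0892]
ee_rot: [-0.0, 0.692, 0.721, -0.0]
ft_force: [0.2, -0.1, -0.0]
opening: 0.064
```

Run:
```python
from h import *
st();grab('wrist','w12')
```

```text
t16.02 tcp [0.4408 0.2993 0.0892] yaw 2.35 z [-1.e-04 -0.e+00 -1.e+00] F [ 0.22 -0.06 -0.03] M [-0.04  0.05  0.01] open 0.0640 q [0.39 0.56 1.76 0.   0.83 0.35]
```

View pics/w12.png

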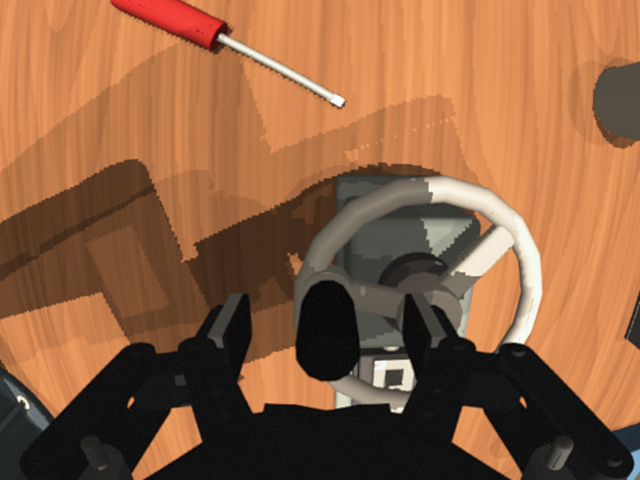

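The knob at (327,330) sits centred between the fingers at (230,325) and (425,325), so I close.

Request:
step_arm(rows="0 0 0 0 0 0 0;0 0 0 0 0 0 0.3;0 0 0 0 0 0 0.6;0 0 0 0 0 0 1;0 0 0 0 0 0 1;0 0 0 0 0 0 1;0 0 0 0 0 0 1")

```text
clock: 16.95
tcp_pos: [0.4411, 0.2994, 0.0899]
ee_rot: [0.0, 0.692, 0.721, 0.0]
ft_force: [-1.2, -0.6, 5.2]
opening: 0.0214
```

Run:
```python
from h import *
st()
# circle plan
o=manip.get_obs();R=toR(o['ee_rot']);ax=np.array([.4908,.2888])
p=o['tcp_pos'][:2];r=p-ax;print('r',np.hypot(*r),np.degrees(np.arctan2(r[1],r[0])))
```

```text
t16.95 tcp [0.4411 0.2994 0.0899] yaw 2.35 z [ 9.e-04  3.e-04 -1.e+00] F [-1.23 -0.55  5.15] M [-0.07  0.14  0.  ] open 0.0214 q [ 0.39  0.56  1.76 -0.    0.83  0.35]
r 0.05082539001940216 167.90744942409714
```

```bash
cat > circ.py <<'E'
import sys,numpy as np
def rows(th0,dth,n,r=.0505,yaw=2.35):
    a=np.radians(yaw);ty=np.array([np.cos(a),np.sin(a)]);tx=np.array([-ty[1],ty[0]])
    p=lambda t:r*np.array([np.cos(t),np.sin(t)])
    return ';'.join('%.3f %.3f 0 0 0 0 1'%((p(th0-dth*k)-p(th0))@tx/.5,(p(th0-dth*k)-p(th0))@ty/.5) for k in range(1,n+1))
th0,dth,n=float(sys.argv[1]),float(sys.argv[2]),int(sys.argv[3])
print(rows(th0,dth,n));print('end',th0-dth*n)
E
cat >> h.py <<'E'
def wh(ax=(.4908,.2888)):
    o=st();r=o['tcp_pos'][:2]-np.array(ax);R=np.hypot(*r);th=np.arctan2(r[1],r[0])
    t=np.array([np.sin(th),-np.cos(th)]);F=o['ft_force'][:2]
    print('r %.4f th %.3f push %.2f radial %.2f'%(R,th,-F@t,F@r/R))
E
python3 circ.py 2.931 0.05 10
```

```text
0.005 0.001 0 0 0 0 1;0.010 0.003 0 0 0 0 1;0.014 0.005 0 0 0 0 1;0.019 0.007 0 0 0 0 1;0.023 0.009 0 0 0 0 1;0.028 0.012 0 0 0 0 1;0.032 0.015 0 0 0 0 1;0.036 0.018 0 0 0 0 1;0.040 0.021 0 0 0 0 1;0.044 0.024 0 0 0 0 1
end 2.431
```

Request:
step_arm(rows="0.005 0.001 0 0 0 0 1;0.010 0.003 0 0 0 0 1;0.014 0.005 0 0 0 0 1;0.019 0.007 0 0 0 0 1;0.023 0.009 0 0 0 0 1;0.028 0.012 0 0 0 0 1;0.032 0.015 0 0 0 0 1;0.036 0.018 0 0 0 0 1;0.040 0.021 0 0 0 0 1;0.044 0.024 0 0 0 0 1")

```text
clock: 18.2
tcp_pos: [0.449, 0.3185, 0.0899]
ee_rot: [0.0, 0.692, 0.722, -0.004]
ft_force: [-4.5, -9.6, 12.4]
opening: 0.0217
```

```bash
python3 - <<'E'
from h import *
wh()
E
python3 circ.py 2.431 0.075 20
```

```text
t18.20 tcp [0.449  0.3185 0.0899] yaw 2.44 z [-0.0058 -0.0063 -1.    ] F [-4.48 -9.59 12.36] M [-1.31  0.56  0.04] open 0.0217 q [ 0.42  0.58  1.71 -0.    0.87  0.38]
r 0.0513 th 2.523 push 10.41 radial -1.90
0.005 0.005 0 0 0 0 1;0.010 0.011 0 0 0 0 1;0.015 0.017 0 0 0 0 1;0.019 0.024 0 0 0 0 1;0.022 0.030 0 0 0 0 1;0.025 0.037 0 0 0 0 1;0.028 0.045 0 0 0 0 1;0.030 0.052 0 0 0 0 1;0.031 0.059 0 0 0 0 1;0.032 0.067 0 0 0 0 1;0.032 0.074 0 0 0 0 1;0.032 0.082 0 0 0 0 1;0.031 0.089 0 0 0 0 1;0.029 0.097 0 0 0 0 1;0.027 0.104 0 0 0 0 1;0.025 0.111 0 0 0 0 1;0.022 0.118 0 0 0 0 1;0.018 0.125 0 0 0 0 1;0.014 0.131 0 0 0 0 1;0.010 0.137 0 0 0 0 1
end 0.931
```

Request:
step_arm(rows="0.005 0.005 -0.001 0 0 0 1;0.010 0.011 -0.002 0 0 0 1;0.015 0.017 -0.002 0 0 0 1;0.019 0.024 -0.002 0 0 0 1;0.022 0.030 -0.002 0 0 0 1;0.025 0.037 -0.002 0 0 0 1;0.028 0.045 -0.002 0 0 0 1;0.030 0.052 -0.002 0 0 0 1;0.031 0.059 -0.002 0 0 0 1;0.032 0.067 -0.002 0 0 0 1;0.032 0.074 -0.002 0 0 0 1;0.032 0.082 -0.002 0 0 0 1;0.031 0.089 -0.002 0 0 0 1;0.029 0.097 -0.002 0 0 0 1")

```text
clock: 19.95
tcp_pos: [0.494, 0.3397, 0.09]
ee_rot: [-0.004, 0.693, 0.721, -0.003]
ft_force: [-10.9, 6.1, 5.5]
opening: 0.0214
```

```bash
python3 - <<'E'
from h import *
wh()
E
python3 circ.py 1.381 0.05 20
```

```text
t19.95 tcp [0.494  0.3397 0.09  ] yaw 2.30 z [-0.0103  0.0015 -0.9999] F [-10.88   6.06   5.48] M [ 0.96  1.38 -0.05] open 0.0214 q [0.41 0.63 1.58 0.01 0.94 0.37]
r 0.0510 th 1.509 push 11.23 radial 5.38
-0.001 0.005 0 0 0 0 1;-0.003 0.010 0 0 0 0 1;-0.005 0.014 0 0 0 0 1;-0.007 0.019 0 0 0 0 1;-0.009 0.024 0 0 0 0 1;-0.011 0.028 0 0 0 0 1;-0.014 0.032 0 0 0 0 1;-0.017 0.036 0 0 0 0 1;-0.020 0.040 0 0 0 0 1;-0.023 0.044 0 0 0 0 1;-0.027 0.048 0 0 0 0 1;-0.030 0.051 0 0 0 0 1;-0.034 0.055 0 0 0 0 1;-0.038 0.058 0 0 0 0 1;-0.042 0.061 0 0 0 0 1;-0.046 0.064 0 0 0 0 1;-0.051 0.066 0 0 0 0 1;-0.055 0.068 0 0 0 0 1;-0.060 0.070 0 0 0 0 1;-0.065 0.072 0 0 0 0 1
end 0.381
```

Request:
step_arm(rows="-0.001 0.005 0 0 0 0 1;-0.003 0.010 0 0 0 0 1;-0.005 0.014 0 0 0 0 1;-0.007 0.019 0 0 0 0 1;-0.009 0.024 0 0 0 0 1;-0.011 0.028 0 0 0 0 1;-0.014 0.032 0 0 0 0 1;-0.017 0.036 0 0 0 0 1;-0.020 0.040 0 0 0 0 1;-0.023 0.044 0 0 0 0 1;-0.027 0.048 0 0 0 0 1;-0.030 0.051 0 0 0 0 1;-0.034 0.055 0 0 0 0 1")

```text
clock: 21.58
tcp_pos: [0.5249, 0.3259, 0.09]
ee_rot: [-0.004, 0.693, 0.721, 0.0]
ft_force: [-5.2, 9.9, 1.8]
opening: 0.0214
```

```bash
python3 - <<'E'
from h import *
wh()
from scipy.optimize import least_squares
o=manip.get_obs();Q=np.array([[.4411,.2994],[.449,.3185],[.494,.3397],o['tcp_pos'][:2]])
f=least_squares(lambda a:np.hypot(Q[:,0]-a[0],Q[:,1]-a[1])-.05,[.49,.289]);print(f.x,f.fun)
np.save('Q.npy',Q)
E
python3 circ.py 0.731 0.05 20
```

```text
t21.57 tcp [0.5249 0.3259 0.09  ] yaw 2.29 z [-0.0046  0.0053 -1.    ] F [-5.24  9.94  1.76] M [ 1.41  0.75 -0.06] open 0.0214 q [0.37 0.65 1.54 0.01 0.96 0.33]
r 0.0504 th 0.827 push 10.59 radial 3.77
[0.49013223 0.28991331] [-5.84688363e-05  9.05092579e-05 -6.32933079e-05  3.13819501e-05]
-0.004 0.003 0 0 0 0 1;-0.008 0.006 0 0 0 0 1;-0.012 0.009 0 0 0 0 1;-0.017 0.011 0 0 0 0 1;-0.021 0.013 0 0 0 0 1;-0.026 0.016 0 0 0 0 1;-0.031 0.017 0 0 0 0 1;-0.035 0.019 0 0 0 0 1;-0.040 0.020 0 0 0 0 1;-0.045 0.021 0 0 0 0 1;-0.050 0.022 0 0 0 0 1;-0.055 0.023 0 0 0 0 1;-0.060 0.023 0 0 0 0 1;-0.065 0.023 0 0 0 0 1;-0.070 0.023 0 0 0 0 1;-0.075 0.022 0 0 0 0 1;-0.080 0.022 0 0 0 0 1;-0.085 0.021 0 0 0 0 1;-0.090 0.020 0 0 0 0 1;-0.095 0.018 0 0 0 0 1
end -0.269
```

```bash
cat > circ2.py <<'E'
import sys,numpy as np
AX=np.array([.4901,.2899])
def rows(c0,dth,n,blend,yaw=2.35):
    a=np.radians(yaw);ty=np.array([np.cos(a),np.sin(a)]);tx=np.array([-ty[1],ty[0]])
    d=c0-AX;r0=np.hypot(*d);t0=np.arctan2(d[1],d[0]);out=[]
    for k in range(1,n+1):
        r=r0+(.05-r0)*min(1,k/blend);t=t0-dth*k
        s=AX+r*np.array([np.cos(t),np.sin(t)])-c0
        q=np.round([s@tx/.5,s@ty/.5],3);out.append('%.3f %.3f 0 0 0 0 1'%tuple(q))
    print(';'.join(out));c=c0+.5*(q[0]*tx+q[1]*ty);print('end cmd',c.round(5),'r0',r0,'t0',t0,'tend',t)
if __name__=='__main__':
    a=[float(x) for x in sys.argv[1:]];rows(np.array(a[:2]),a[2],int(a[3]),a[4])
E
python3 - <<'E'
import numpy as np
print(np.array([.4908,.2888])+.0505*np.array([np.cos(.731),np.sin(.731)]))
E
python3 circ2.py 0.5284 0.3225 0.05 10 6
sed -i 's/ax=(.4908,.2888)/ax=(.4901,.2899)/' h.py
python3 -c "
from h import *
wh()"
```

```text
[0.52839761 0.32251453]
-0.004 0.003 0 0 0 0 1;-0.008 0.006 0 0 0 0 1;-0.013 0.008 0 0 0 0 1;-0.017 0.010 0 0 0 0 1;-0.022 0.012 0 0 0 0 1;-0.026 0.014 0 0 0 0 1;-0.031 0.016 0 0 0 0 1;-0.036 0.017 0 0 0 0 1;-0.041 0.019 0 0 0 0 1;-0.046 0.019 0 0 0 0 1
end cmd [0.53884 0.29991] r0 0.0502956260523716 t0 0.7051757790282954 tend 0.20517577902829542
t21.57 tcp [0.5249 0.3259 0.09  ] yaw 2.29 z [-0.0046  0.0053 -1.    ] F [-5.24  9.94  1.76] M [ 1.41  0.75 -0.06] open 0.0214 q [0.37 0.65 1.54 0.01 0.96 0.33]
r 0.0501 th 0.802 push 10.68 radial 3.50
```

Request:
step_arm(rows="-0.004 0.003 0 0 0 0 1;-0.008 0.006 0 0 0 0 1;-0.013 0.008 0 0 0 0 1;-0.017 0.010 0 0 0 0 1;-0.022 0.012 0 0 0 0 1;-0.026 0.014 0 0 0 0 1;-0.031 0.016 0 0 0 0 1;-0.036 0.017 0 0 0 0 1")

```text
clock: 22.58
tcp_pos: [0.5365, 0.3089, 0.0901]
ee_rot: [-0.002, 0.693, 0.721, 0.002]
ft_force: [-1.0, 11.0, -0.5]
opening: 0.0217
```

Run:
```python
from h import *
wh()
from circ2 import *
a=np.radians(2.35);ty=np.array([np.cos(a),np.sin(a)]);tx=np.array([-ty[1],ty[0]])
c=np.array([.5284,.3225])+.5*(-.036*tx+.017*ty);print('cmd',c)
rows(c,.05,6,3)
```

```text
t22.57 tcp [0.5365 0.3089 0.0901] yaw 2.27 z [ 0.      0.0069 -1.    ] F [-1.04 11.02 -0.54] M [ 1.58  0.1  -0.02] open 0.0217 q [0.34 0.65 1.54 0.01 0.95 0.29]
r 0.0501 th 0.388 push 10.60 radial 3.21
cmd [0.53763092 0.30486367]
-0.005 0.001 0 0 0 0 1;-0.010 0.002 0 0 0 0 1;-0.015 0.003 0 0 0 0 1;-0.020 0.004 0 0 0 0 1;-0.025 0.004 0 0 0 0 1;-0.030 0.004 0 0 0 0 1
end cmd [0.54024 0.28996] r0 0.049830709939947176 t0 0.30499679773497523 tend 0.004996797734975189
```

Request:
step_arm(rows="-0.005 0.001 0 0 0 0 1;-0.010 0.002 0 0 0 0 1;-0.015 0.003 0 0 0 0 1;-0.020 0.004 0 0 0 0 1;-0.025 0.004 0 0 0 0 1;-0.030 0.004 0 0 0 0 1")

```text
clock: 23.32
tcp_pos: [0.5401, 0.2938, 0.0901]
ee_rot: [-0.002, 0.693, 0.721, 0.003]
ft_force: [1.0, 10.2, -2.7]
opening: 0.022
```

Run:
```python
from h import *
wh()
from circ2 import *
rows(np.array([.54024,.28996]),.05,4,3)
```

```text
t23.32 tcp [0.5401 0.2938 0.0901] yaw 2.26 z [ 0.0018  0.0068 -1.    ] F [ 1.01 10.21 -2.72] M [ 1.56 -0.07 -0.04] open 0.0220 q [0.31 0.64 1.55 0.01 0.95 0.27]
r 0.0502 th 0.079 push 10.10 radial 1.80
-0.005 -0.000 0 0 0 0 1;-0.010 -0.001 0 0 0 0 1;-0.015 -0.002 0 0 0 0 1;-0.020 -0.003 0 0 0 0 1
end cmd [0.53915 0.27991] r0 0.05014003589946867 t0 0.0011966488105431623 tend -0.19880335118945686
```

Request:
step_arm(rows="-0.005 0 0 0 0 0 1;-0.010 -0.001 0 0 0 0 1;-0.015 -0.002 0 0 0 0 1;-0.020 -0.003 0 0 0 0 1")

```text
clock: 23.82
tcp_pos: [0.5399, 0.2837, 0.0901]
ee_rot: [-0.001, 0.693, 0.721, 0.004]
ft_force: [2.2, 10.3, -3.7]
opening: 0.0212
```

Run:
```python
from h import *
wh()
from circ2 import *
rows(np.array([.53915,.27991]),.05,4,3)
```

```text
t23.82 tcp [0.5399 0.2837 0.0901] yaw 2.27 z [ 0.0034  0.0068 -1.    ] F [ 2.23 10.27 -3.73] M [ 1.54 -0.21  0.03] open 0.0212 q [0.3  0.63 1.57 0.01 0.94 0.25]
r 0.0501 th -0.124 push 10.47 radial 0.94
-0.005 -0.001 0 0 0 0 1;-0.010 -0.003 0 0 0 0 1;-0.014 -0.005 0 0 0 0 1;-0.019 -0.007 0 0 0 0 1
end cmd [0.53604 0.27027] r0 0.05005699351738979 t0 -0.20092163832515125 tend -0.40092163832515126
```

Request:
step_arm(rows="-0.005 -0.001 0 0 0 0 1;-0.010 -0.003 0 0 0 0 1;-0.014 -0.005 0 0 0 0 1;-0.019 -0.007 0 0 0 0 1")

```text
clock: 24.32
tcp_pos: [0.5377, 0.2741, 0.0901]
ee_rot: [-0.001, 0.693, 0.721, 0.004]
ft_force: [3.9, 10.9, -4.7]
opening: 0.0215
```

Run:
```python
from h import *
wh()
from circ2 import *
rows(np.array([.53604,.27027]),.05,4,3)
```

```text
t24.32 tcp [0.5377 0.2741 0.0901] yaw 2.25 z [ 0.0051  0.0071 -1.    ] F [ 3.89 10.91 -4.72] M [ 1.63 -0.45 -0.06] open 0.0215 q [0.28 0.63 1.58 0.01 0.92 0.24]
r 0.0502 th -0.320 push 11.58 radial 0.26
-0.004 -0.002 0 0 0 0 1;-0.009 -0.005 0 0 0 0 1;-0.013 -0.007 0 0 0 0 1;-0.017 -0.010 0 0 0 0 1
end cmd [0.53139 0.26157] r0 0.049958187517162765 t0 -0.4038141721728128 tend -0.6038141721728127
```

The push has risen to 11.6 N against a drag baseline of about 10.45 N. I go on with smaller calls.

Request:
step_arm(rows="-0.004 -0.002 0 0 0 0 1;-0.009 -0.005 0 0 0 0 1")

```text
clock: 24.58
tcp_pos: [0.5361, 0.2698, 0.0901]
ee_rot: [-0.0, 0.693, 0.721, 0.005]
ft_force: [5.0, 11.8, -6.0]
opening: 0.0213
```

Run:
```python
from h import *
wh()
from circ2 import *
a=np.radians(2.35);ty=np.array([np.cos(a),np.sin(a)]);tx=np.array([-ty[1],ty[0]])
c=np.array([.53604,.27027])+.5*(-.009*tx-.005*ty);print('cmd',c)
rows(c,.05,3,3)
```

```text
t24.57 tcp [0.5361 0.2698 0.0901] yaw 2.24 z [ 0.0065  0.0077 -0.9999] F [ 5.04 11.79 -5.98] M [ 1.75 -0.58 -0.03] open 0.0213 q [0.28 0.62 1.6  0.01 0.92 0.23]
r 0.0502 th -0.412 push 12.82 radial -0.09
cmd [0.53372662 0.26567128]
-0.004 -0.003 0 0 0 0 1;-0.008 -0.006 0 0 0 0 1;-0.012 -0.009 0 0 0 0 1
end cmd [0.52948 0.25949] r0 0.04990303619397233 t0 -0.5069533587985117 tend -0.6569533587985117
```

Request:
step_arm(rows="-0.004 -0.003 0 0 0 0 1;-0.008 -0.006 0 0 0 0 1")

```text
clock: 24.82
tcp_pos: [0.5342, 0.2659, 0.0901]
ee_rot: [0.0, 0.693, 0.721, 0.006]
ft_force: [6.5, 12.0, -8.5]
opening: 0.0214
```

Run:
```python
from h import *
wh()
from circ2 import *
a=np.radians(2.35);ty=np.array([np.cos(a),np.sin(a)]);tx=np.array([-ty[1],ty[0]])
c=np.array([.533727,.265671])+.5*(-.008*tx-.006*ty);print('cmd',c)
rows(c,.05,3,3)
```

```text
t24.82 tcp [0.5342 0.2659 0.0901] yaw 2.23 z [ 0.0084  0.0082 -0.9999] F [ 6.46 11.98 -8.53] M [ 1.76 -0.86 -0.02] open 0.0214 q [0.27 0.62 1.61 0.01 0.91 0.23]
r 0.0502 th -0.499 push 13.61 radial -0.07
cmd [0.53089354 0.26155135]
-0.004 -0.003 0 0 0 0 1;-0.008 -0.006 0 0 0 0 1;-0.012 -0.009 0 0 0 0 1
end cmd [0.52664 0.25537] r0 0.04967653911052151 t0 -0.6073150671378686 tend -0.7573150671378687
```

Request:
step_arm(rows="-0.004 -0.003 0 0 0 0 1;-0.008 -0.006 0 0 0 0 1")

```text
clock: 25.08
tcp_pos: [0.5318, 0.2621, 0.0901]
ee_rot: [0.0, 0.693, 0.721, 0.006]
ft_force: [8.2, 12.9, -8.1]
opening: 0.0215
```

Run:
```python
from h import *
wh()
from circ2 import *
a=np.radians(2.35);ty=np.array([np.cos(a),np.sin(a)]);tx=np.array([-ty[1],ty[0]])
c=np.array([.530894,.261551])+.5*(-.008*tx-.006*ty);print('cmd',c)
rows(c,.05,3,3)
```

```text
t25.07 tcp [0.5318 0.2621 0.0901] yaw 2.22 z [ 0.0093  0.0088 -0.9999] F [ 8.2  12.93 -8.11] M [ 1.93 -0.92 -0.02] open 0.0215 q [0.27 0.61 1.62 0.01 0.9  0.22]
r 0.0502 th -0.588 push 15.31 radial -0.34
cmd [0.52806054 0.25743135]
-0.004 -0.003 0 0 0 0 1;-0.007 -0.007 0 0 0 0 1;-0.010 -0.011 0 0 0 0 1
end cmd [0.52277 0.25221] r0 0.04995213202318029 t0 -0.7075781505329859 tend -0.8575781505329859
```

Request:
step_arm(rows="-0.004 -0.003 0 0 0 0 1")

```text
clock: 25.2
tcp_pos: [0.5305, 0.2602, 0.0901]
ee_rot: [0.0, 0.693, 0.721, 0.007]
ft_force: [6.1, 13.7, -9.0]
opening: 0.0214
```

Run:
```python
from h import *
wh()
```

```text
t25.20 tcp [0.5305 0.2602 0.0901] yaw 2.21 z [ 0.0095  0.0091 -0.9999] F [ 6.14 13.71 -9.01] M [ 2.14 -0.87  0.02] open 0.0214 q [0.26 0.61 1.62 0.01 0.9  0.22]
r 0.0501 th -0.633 push 14.69 radial -3.16
```

Request:
step_arm(rows="-0.003 -0.004 0 0 0 0 1")

```text
clock: 25.32
tcp_pos: [0.5293, 0.2586, 0.0901]
ee_rot: [0.001, 0.693, 0.721, 0.007]
ft_force: [9.2, 13.6, -9.0]
opening: 0.0214
```

```bash
cat >> h.py <<'E'
def wm():
    o=manip.get_obs();r=o['tcp_pos'][:2]-np.array([.4901,.2899]);th=np.arctan2(r[1],r[0]);M=o['wrist_torque']
    F=np.array([-M[1],M[0]])/.1434;print('moment push %.2f'%(-F@[np.sin(th),-np.cos(th)]))
E
python3 - <<'E'
from h import *
wh();wm()
E
```

```text
t25.32 tcp [0.5293 0.2586 0.0901] yaw 2.21 z [ 0.0109  0.0092 -0.9999] F [ 9.24 13.55 -9.02] M [ 1.96 -1.17 -0.03] open 0.0214 q [0.26 0.61 1.63 0.01 0.89 0.22]
r 0.0502 th -0.673 push 16.36 radial -1.23
moment push 15.80
```

About +5.5 to 5.9 N above the drag. I stop here and back the command off to unload the push before opening; the wheel is self-locking.

Request:
step_arm(rows="0.003 0.004 0 0 0 0 1;0.006 0.008 0 0 0 0 1;0.006 0.008 0 0 0 0 1")

```text
clock: 25.7
tcp_pos: [0.5288, 0.2583, 0.09]
ee_rot: [-0.0, 0.693, 0.721, 0.001]
ft_force: [2.4, 6.1, -2.6]
opening: 0.0217
```

Run:
```python
from h import *
wh();wm()
```

```text
t25.70 tcp [0.5288 0.2583 0.09  ] yaw 2.32 z [ 0.0017  0.0024 -1.    ] F [ 2.41  6.07 -2.61] M [ 0.93 -0.35 -0.03] open 0.0217 q [0.26 0.61 1.62 0.   0.91 0.22]
r 0.0500 th -0.684 push 6.23 radial -1.97
moment push 6.59
```

Request:
step_arm(rows="0.003 0.004 0 0 0 0 1;0.003 0.005 0 0 0 0 1;0.003 0.005 0 0 0 0 0.4;0.003 0.005 0 0 0 0 0;0.003 0.005 0 0 0 0 -0.4;0.003 0.005 0 0 0 0 -0.4;0.003 0.005 0 0 0 0 -0.4")

```text
clock: 26.58
tcp_pos: [0.5306, 0.2584, 0.0904]
ee_rot: [0.0, 0.692, 0.721, 0.0]
ft_force: [-0.1, -0.6, -0.2]
opening: 0.0599
```

Run:
```python
from h import *
wh();grab('wrist','w13')
```

```text
t26.57 tcp [0.5306 0.2584 0.0904] yaw 2.35 z [ 2.e-04 -0.e+00 -1.e+00] F [-0.12 -0.62 -0.2 ] M [-0.06 -0.01 -0.02] open 0.0599 q [ 0.26  0.61  1.61 -0.    0.91  0.22]
r 0.0513 th -0.661 push -0.56 radial 0.29
```

View pics/w13.png

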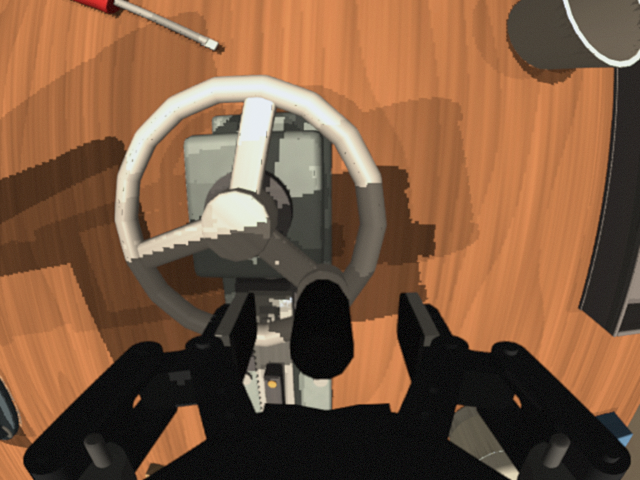

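The knob is free between the open fingers. I lift and retreat so the cameras have a clear view.

Request:
step_arm(rows="0 0 -0.04 0 0 0 -0.4;0 0 -0.12 0 0 0 -0.4;0 0 -0.2 0 0 0 -0.4;0 0 -0.27 0 0 0 -0.4;-0.06 0 -0.3 0 0 0 -0.4;-0.16 0 -0.3 0 0 0 -0.4;-0.26 0 -0.3 0 0 0 -0.4;-0.36 0 -0.3 0 0 0 -0.4;-0.46 0 -0.3 0 0 0 -0.4;-0.56 0 -0.3 0 0 0 -0.4;-0.66 0 -0.3 0 0 0 -0.4;-0.74 0 -0.3 0 0 0 -0.4;-0.8 0 -0.3 0 0 0 -0.4;-0.82 0 -0.3 0 0 0 -0.4;-0.82 0 -0.3 0 0 0 -0.4")

```text
clock: 28.5
tcp_pos: [0.5471, -0.151, 0.2402]
ee_rot: [-0.0, 0.693, 0.721, 0.0]
ft_force: [0.4, 0.2, -0.0]
opening: 0.0598
```

Run:
```python
from h import *
st();grab('top','t14');grab('scene','s14')
im=ld('t14')['frame'][:,:,::-1][235:330,110:360]
b=cv2.resize(im,None,fx=3.2,fy=3.2,interpolation=cv2.INTER_CUBIC)
s=ld('s14')['frame'][:,:,::-1][170:290,280:550];s=cv2.resize(s,None,fx=2.9,fy=2.4,interpolation=cv2.INTER_CUBIC)
c=np.zeros((600,800,3),np.uint8);c[:304]=b;c[308:308+288,:783]=s
cv2.imwrite('pics/c14.png',c)
P=pts(ld('s14'))
t=ld('t14');PT=pts(t)
# height profile of blade along line, from top depth
a=np.radians(92.3)
for y in np.arange(-100,101,20):
    X=np.array([.4982+.0,.1095,0])+y/1e3*np.array([np.cos(a),np.sin(a),0])+.009*np.array([np.sin(a),-np.cos(a),0]);X[2]=.049
    u,v=np.round(proj(t,X)).astype(int);print(int(y),np.median(PT[v-1:v+2,u-1:u+2,2]).round(4),end=' ')
d0,s0=ld('top0')['frame'].astype(int),t['frame'].astype(int)
for n,(u0,u1,v0,v1) in dict(glue=(268,305,160,208),cork=(336,400,168,214)).items(): print(n,abs(d0-s0)[v0:v1,u0:u1].mean())
```

```text
t28.50 tcp [ 0.5471 -0.151   0.2402] yaw 2.30 z [-4.e-04  7.e-04 -1.e+00] F [ 0.44  0.21 -0.02] M [ 0.03 -0.05 -0.03] open 0.0598 q [-0.47  0.4   1.52  0.    1.22 -0.51]
-100 0.0425 -80 0.0493 -60 0.0479 -40 0.0465 -20 0.0482 0 0.0488 20 0.0496 40 0.0502 60 0.0477 80 0.0481 100 0.0504 glue 22.00713213213213
cork 16.948596014492754
```

View pics/c14.png

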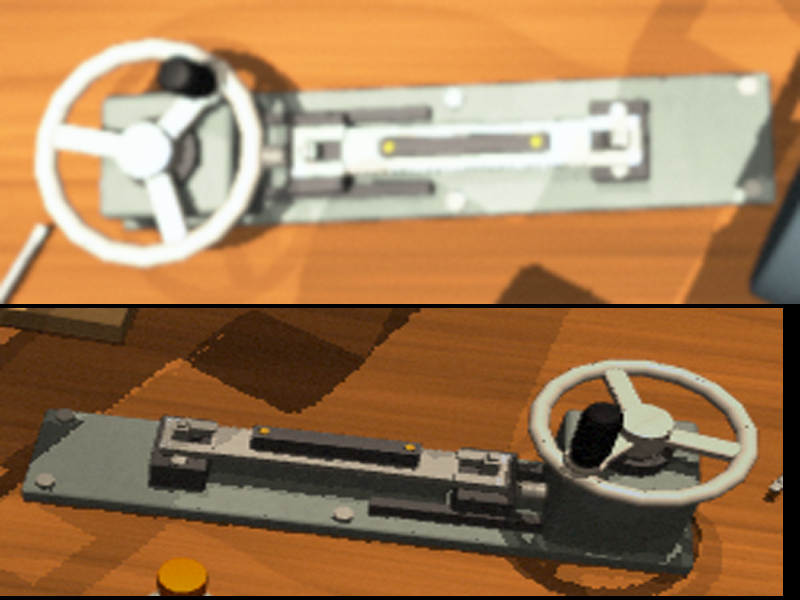

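Run:
```python
from h import *
A,B=pts(ld('scene0')),pts(ld('s14'))
for n,c,lo in(('glue',(.689,.055),.03),('cork',(.686,-.11),.015)):
    for P in(A,B):
        k=(P[...,2]>lo)&(P[...,2]<.17)&(np.hypot(P[...,0]-c[0],P[...,1]-c[1])<.075);print(n,k.sum(),P[k].mean(0).round(4))
print(manip.sign_off())
```

```text
glue 1698 [0.7056 0.0596 0.0955]
glue 1699 [0.7056 0.0596 0.0956]
cork 2639 [ 0.6942 -0.1075  0.0338]
cork 2646 [ 0.6942 -0.1076  0.0337]
the job is handed in; nothing more can be done
None
```

The blade is hooked over both posts, lying flat and tensioned, and I handed the job in at about 28.6 s of the 72 s allowed.

- **Blade:** I gripped the larger blade by its spine, lowered both eyes over the posts onto the shelves, and released it. In the last top and scene pictures both posts come through their eyes. The plate height is even, about 47–50 mm along the blade.
- **Tension:** I turned the wheel clockwise about 3.6 rad by the knob. The slack drag was about 10.5 N, with readings from 10.1 to 10.7 N. The last push was 16.4 N from the force reading and 15.8 N from my moment-based estimate, so about 5.3 to 5.9 N above the drag. No force reading was more than 6 N above it. I then eased off the push, opened the fingers and retreated.
- **Bystanders:** The glue bottle and the sanding block are within 0.1 mm of where they started, by depth. A plain picture comparison of the two showed differences, which I put down to shadows.

**Disagreements:**
- The real fingertips were about 42 mm short of the reported TCP. My first grasp closed on air above the blade, moving nothing; I then allowed for it.
- The push rose by about 11 to 13 N per radian, gentler than the described 6 N in 0.2 to 0.4 rad.
- Single force readings were noisy by about 0.7 N.

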